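# Regrip a forming punch on a sloping rest and hang it up

### The job

Put the forming punch away in the silversmith's workshop. It lies flat in the wooden tray: first lay it in the sloping rest, ball down against the foot stop and handle up, and let go of it; then take it again by the upper half of its handle and hang it upright in the forked hanger, shaft at the closed end of the slot and the handle's lower face sitting flat on the fork. Let go, and do not push the bowl, cup, pink box or jar about.

Things in the scene. Friction and masses are not known exactly. Their poses are not given: they have to be found in the camera images.
- punch: Forming punch: square wooden handle 34 x 34 x 85 mm, round steel shaft 10 mm thick, white ball 34 mm in diameter. Origin on the long axis at the shoulder (handle's lower face, where the shaft begins); x runs towards the handle's end: handle 0 to 85 mm, shaft 0 to -85, ball centre -85, ball tip -102. y, z square to the handle's faces, z up at the start, when its level axis is 22 mm above the table.
- punch_ball (a point): Centre of the punch's white ball. The punch weighs about 150 g and balances about 6 mm from the shoulder, on the shaft side.
- punch_end (a point): Centre of the end face of the punch's handle; a blue band runs round the handle 9 to 17 mm from it.
- tray: Fixed open wooden tray, 150 (x) x 240 (y) x 16 mm high, walls and floor 5 mm thick. Origin: centre of its underside, on the table. The punch starts in it.
- rest: Fixed wooden sloping rest, base 170 (x) x 90 (y) x 12 mm, origin at the base's middle on the table, z up. A plank rises at 45 degrees towards its own +x. The punch lies on it handle up, ball and handle underside on the plank, ball tip against a foot stop. The plank is 22 mm wide, narrower than the handle, so fingers can pass on either side, and ends 60 mm up from the shoulder point.
- rest_shoulder (a point): Where the punch's origin is when home in the rest: 20 mm along the rest's +x, 115 mm above the table; axes as the rest. Foot stop face 102 mm down the slope from here; two metal cheeks 22 mm apart flank the shaft 24 to 48 mm down the slope, up to 5 mm above its axis.
- rest_ball (a point): Where the punch's ball centre is when home in the rest: 85 mm down the slope from rest_shoulder. Two wooden cheeks 44 mm apart flank the ball, up to 8 mm above its centre.
- hanger: Fixed forked hanger: wooden base 120 (x) x 110 (y) x 14 mm, origin at its centre on the table, z up. A post at the back (x = 38 to 54 mm) carries a level dark steel fork 57 mm wide, 10 mm thick, top 150 mm above the table, nothing above it. Slot 19 mm wide, open towards the hanger's own -x: straight from x = -47 to its closed end at +9 mm, flared mouth out to x = -67.
- hanger_seat (a point): Place of the punch's origin when it hangs home: on the slot's centre line, on the fork's top face, 150 mm above the table and 9 mm in front of the slot's closed end. Same axes as the hanger.
- bowl: Bystander: terracotta bowl, 104 mm across, 45 mm high, origin at the centre of its underside.
- cup: Bystander: white cup, 66 mm across, 55 mm high, origin at the centre of its underside.
- parts_box: Bystander: open pink plastic box, 80 x 110 x 50 mm, origin at the centre of its underside.
- jar: Bystander: amber jar, 56 mm across, 70 mm high, origin at the centre of its underside.
Not all that is in view belongs to the job. There is more than one size of the punch; the one meant has the size given above.

How it is judged:
By the outcome, as a careful person would: the job done as asked, in the order asked, and still so for the second after the job is handed in, with the robot touching nothing.
It also fails if it takes over 56 s, if anything falls off the work surface, if the arm or the gripper's body presses on something with over 40 N, if the wrist force passes 120 N, or if a joint passes its speed limit or range.

### The arm

A 7-joint arm with a two-finger parallel gripper is mounted at the origin on the work surface. World frame = base frame: x ahead of the robot, y to its left, z up, the work surface at z = 0. Lengths are in m, angles in rad, forces in N, time in s.
With the tool pointing down it reaches from about 0.4 to 0.85 m from the base axis. Payload 10.4 kg.
Tool frame: the origin (TCP) lies where the fingers leave the gripper's body, on its centre line; the fingertips stand 73 mm ahead of it and the grasp point (between the pads) lies 54 mm ahead of it; z points along the fingers, y is the direction in which the jaws open and shut (so a half turn about z gives the same grasp; the last joint's range is limited). The gripper opens to 85 mm and grips with 20 to 120 N. Pads are 22 mm wide; open, the fingers measure 114 mm over their backs; the gripper's body (76 mm by 85 mm) begins 54 mm behind the grasp point. The pads swing forward as they close: fully open they stand 13 mm farther back than shut.
Start: joints at [-1.169, 0.332, -0.065, 1.46, 0.022, 1.35, -0.088], TCP at [0.258, 0.569, 0.304] pointing down, gripper open.
Joint ranges: [-2.6, 2.6], [-0.5, 2.12], [-1.47, 1.34], [0.16, 2.42], [-1.27, 4.41], [0.06, 2.06], [-2.6, 2.6]. Speed limits (rad/s): [2.22, 2.22, 2.79, 2.79, 3.14, 3.14, 3.14].

### API

Orientations are given as a rotation vector (axis times angle).
In Python, from cell import robot, imaging gives the robot as it stands.
- The arm moves only by the tool send_rows, never from a script. Its argument "series" is a list of rows, each a list of 3 entries, a list of its own where there are three numbers: the shift along the tool's x, y, z as a fraction of full scale, then the turn about the tool's z as a fraction of full scale, then the closure, from -1 (fully open) to 1 (shut). A call has 1 to 12 rows; each row is the pose to reach, as a shift and turn from the pose measured when the call began, along the tool's axes at that moment, turning the shorter way round; what a row does not reach only later rows make up. Full scale, the value 1, is 0.1 m for a shift and 2 pi rad for a turn. A row lasts 1/12 s, in which the tool goes at most 41.7 mm and 7.16 degrees, less where a joint would pass 70% of its speed; a pose out of reach is approached as far as the arm can. A call with a number of a shift or a turn outside -1 to 1 is refused whole. A call with a gripper value outside its range is refused whole. The fingers move at their own pace and stop on an object; the grip force is fixed at half the most. Time passes only in rows, so rows that repeat a pose let the fingers close. It gives the time, the measured TCP pose, the force and the opening at its end, in the units of the state.
- robot.observe(): the state, without advancing time (a new reading comes with each control period).
- imaging.get_image(name): name is "side" or "top"; returns (picture, depth): 384x512x3 uint8, red, green, blue; 384x512 float32, m along the optical axis (not along the pixel's ray), 0 where there is no reading.
- imaging.get_calibration(name): a dict with "fx", "fy", "cx", "cy" (pixels), "R" (3x3) and "t" (3): a world point X has camera coordinates R X + t. Camera axes: x right, y down, z forward; pixel columns grow to the right and rows downward; lengths in m; the calibration is good to about 2 mm. A picture is of the moment at which its call begins. get_calibration takes no time and is no camera call.
- robot.job_done(): hands the job in, once; it reports no verdict.
The state is a dict: "time": time; "joint_positions": joint angles; "dq": joint speeds; "joint_efforts": joint torques, N m; "tool_pos": TCP position; "tcp_rot": TCP orientation; "force": force on the tool from outside, world axes, zero at the start; "torque": the same for the moment, N m; "grip_width": finger opening in m.
Only numpy, scipy, OpenCV 4.12 (cv2) and the standard library are available. Lean on these libraries where they do the work, as an engineer would, in place of code of your own. Each camera call takes 0.05 s, during which the arm holds its last target.

## Working session

There is one attempt and no reset: what is moved stays moved. The work goes in short steps, Python scripts to look and compute and a tool call to move; the robot and the scene stay as the last step left them, time stands still between calls to the robot, and variables do not carry over. Pictures are saved under pics/ and viewed, and the job is handed in when it is done.

Besides the shell and the picture viewer there is one more tool, called after "Emit:" in YAML: its name, and indented under it one key for each argument. send_rows: Moves the arm, as the interface text tells. Its arguments: {"type":"object","properties":{"series":{"type":"array","items":{"type":"array"}}},"required":["series"]}

```bash
ls; mkdir -p pics; python3 - <<'E'
from cell import robot, imaging
import cv2,numpy as np
s=robot.observe(); print({k:np.round(v,3).tolist() for k,v in s.items()})
for n in ["side","top"]:
    p,d=imaging.get_image(n); cv2.imwrite(f"pics/{n}0.png",p[:,:,::-1]); np.save(f"pics/{n}0_d.npy",d); np.save(f"pics/{n}0_p.npy",p)
    c=imaging.get_calibration(n); print(n,c)
E
```

```text
pics
{'time': 0.0, 'joint_positions': [-1.169, 0.333, -0.065, 1.461, 0.022, 1.35, -0.088], 'dq': [0.0, 0.001, -0.001, 0.001, 0.0, -0.001, 0.002], 'joint_efforts': [0.0, -62.545, 0.049, -39.16, 0.016, 0.01, -0.0], 'tool_pos': [0.257, 0.569, 0.303], 'tcp_rot': [-0.662, -3.071, 0.002], 'force': [-0.294, -1.104, 0.34], 'torque': [0.012, -0.009, 0.017], 'grip_width': 0.085}
side {'fx': 357.0334129329354, 'fy': 357.0334129329354, 'cx': 251.59404567361284, 'cy': 192.7790740379594, 'R': array([[ 0.99913191, -0.0364975 ,  0.02008365],
       [-0.01027951, -0.68319556, -0.73016311],
       [ 0.04037018,  0.72932281, -0.68297766]]), 't': array([-0.51142073,  0.0613229 ,  1.28377085])}
top {'fx': 490.6370660477236, 'fy': 490.6370660477236, 'cx': 254.77054333935519, 'cy': 187.74307250688892, 'R': array([[-0.01605128, -0.9998684 ,  0.00235401],
       [-0.99571268,  0.01576998, -0.0911458 ],
       [ 0.09109668, -0.00380692, -0.99583478]]), 't': array([-0.03793041,  0.51822509,  1.77887545])}
```

View pics/side0.png

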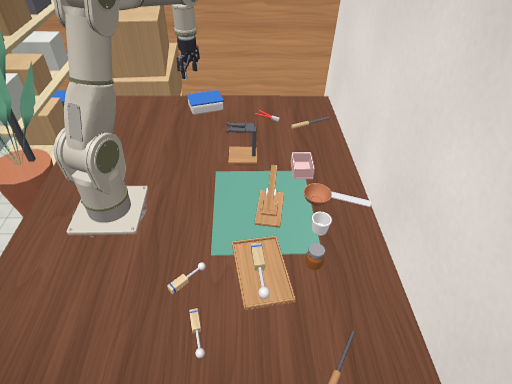

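View pics/top0.png

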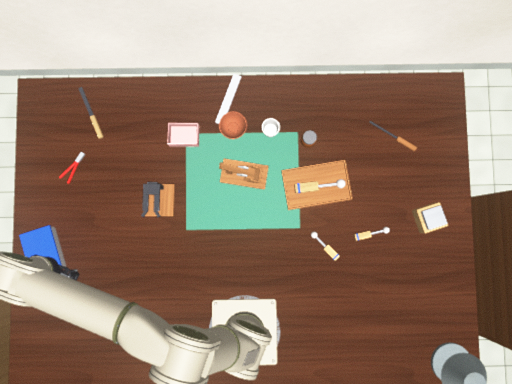

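```bash
cat > h.py <<'E'
import numpy as np,cv2
from cell import robot, imaging
C={n:imaging.get_calibration(n) for n in("side","top")}
def ray(n,u,v):
    c=C[n]; d=np.array([(u-c["cx"])/c["fx"],(v-c["cy"])/c["fy"],1.]); R=c["R"]
    return -R.T@c["t"], R.T@d
def onz(n,u,v,z):
    o,d=ray(n,u,v); return o+d*(z-o[2])/d[2]
def dep(n,u,v,D): # depth point
    o,d=ray(n,u,v); return o+d*D
def two(us,ut):
    o1,d1=ray("side",*us);o2,d2=ray("top",*ut)
    d1/=np.linalg.norm(d1);d2/=np.linalg.norm(d2)
    A=np.stack([d1,-d2],1);k=np.linalg.lstsq(A,o2-o1,rcond=None)[0]
    a=o1+k[0]*d1;b=o2+k[1]*d2;return (a+b)/2,np.linalg.norm(a-b)
def proj(n,X):
    c=C[n];p=c["R"]@np.asarray(X)+c["t"];return c["fx"]*p[0]/p[2]+c["cx"],c["fy"]*p[1]/p[2]+c["cy"],p[2]
def cloud(n,D):
    c=C[n];v,u=np.mgrid[:384,:512];P=np.stack([(u-c["cx"])/c["fx"]*D,(v-c["cy"])/c["fy"]*D,D],-1)
    return (P-c["t"])@c["R"]
def crop(p,x0,x1,y0,y1,k,f):
    im=cv2.resize(p[y0:y1,x0:x1,::-1],None,fx=k,fy=k,interpolation=cv2.INTER_CUBIC);cv2.imwrite(f,im)
E
python3 - <<'E'
from h import *
t=np.load("pics/top0_p.npy");s=np.load("pics/side0_p.npy")
a=cv2.resize(t[150:230,130:365,::-1],None,fx=3.4,fy=3.4,interpolation=cv2.INTER_CUBIC)
b=cv2.resize(s[110:315,215:335,::-1],None,fx=2.9,fy=2.9,interpolation=cv2.INTER_CUBIC)
cv2.imwrite("pics/a.png",a);cv2.imwrite("pics/b.png",b)
# heights
for n in("side","top"):
    D=np.load(f"pics/{n}0_d.npy");P=cloud(n,D);print(n,(D==0).mean(),np.median(P[...,2][D>0]))
P=cloud("top",np.load("pics/top0_d.npy"))
for q in [(341,184),(310,187),(152,186),(148,195),(166,200),(240,174),(262,175)]: print(q,np.round(P[q[1],q[0]],3))
E
```

```text
side 0.004038492838541667 0.002198933364210345
top 0.004053751627604167 0.0002805232213787272
(341, 184) [ 0.525 -0.361  0.038]
(310, 187) [ 0.516 -0.248  0.031]
(152, 186) [0.517 0.304 0.156]
(148, 195) [0.487 0.32  0.145]
(166, 200) [0.478 0.28  0.023]
(240, 174) [0.561 0.006 0.093]
(262, 175) [ 0.566 -0.074  0.011]
```

View pics/a.png

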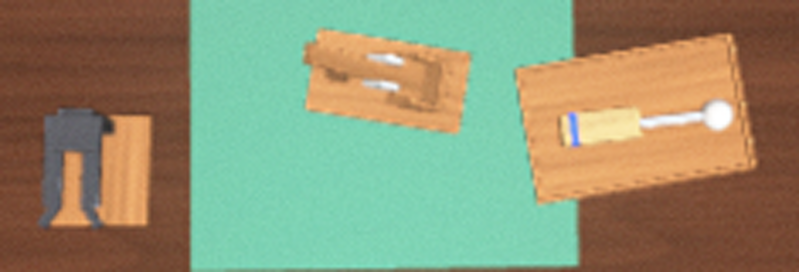

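View pics/b.png

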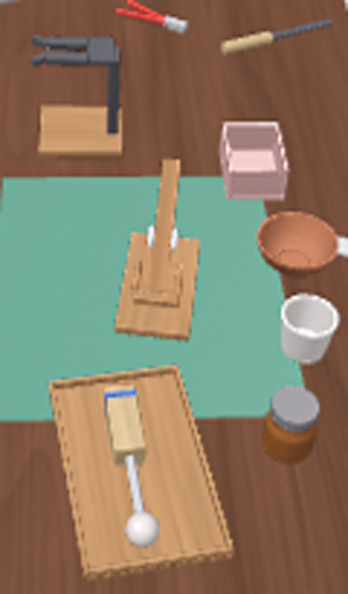

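```bash
python3 - <<'E'
from h import *
t=np.load("pics/top0_p.npy");s=np.load("pics/side0_p.npy")
Pt=cloud("top",np.load("pics/top0_d.npy"));Ps=cloud("side",np.load("pics/side0_d.npy"))
def blobs(n,p,m,x0,x1,y0,y1,name,amin=15):
    mm=np.zeros(m.shape,np.uint8);mm[y0:y1,x0:x1]=m[y0:y1,x0:x1]
    k,l,st,ce=cv2.connectedComponentsWithStats(mm)
    out=[]
    for i in range(1,k):
        if st[i,4]>=amin:
            ys,xs=np.where(l==i);r=cv2.minAreaRect(np.stack([xs,ys],1).astype(np.float32));out.append((ce[i],st[i,4],r))
            print(n,name,np.round(ce[i],1),st[i,4],np.round(r[0],1),np.round(r[1],1),round(r[2],1))
    return out
for n,p,b in(("top",t,(282,352,160,210)),("side",s,(230,300,235,310))):
    h=cv2.cvtColor(p,cv2.COLOR_RGB2HSV);H,S,V=h[...,0],h[...,1],h[...,2]
    blobs(n,p,((S<40)&(V>150)).astype(np.uint8),*b,"white",3)
    blobs(n,p,((H>105)&(H<125)&(S>90)).astype(np.uint8),*b,"blue",3)
    print(n,[ (q,h[q[1],q[0]].tolist()) for q in ([(310,187),(300,200)] if n=="top" else [(258,257),(275,280)])])
# hanger fork
z=Pt[...,2];m=(z>0.135)&(z<0.165)
m[:,:130]=0;m[:,185:]=0;m[:150]=0;m[235:]=0
q=Pt[m];print("fork",len(q),q.min(0),q.max(0),np.median(q,0))
m2=(z>0.125)&(np.abs(Pt[...,0]-0.57)<0.08)&(np.abs(Pt[...,1]-0.03)<0.12);q=Pt[m2];print("plank top",len(q),q.min(0) if len(q) else 0,q.max(0) if len(q) else 0)
E
python3 - <<'E'
from h import *
t=np.load("pics/top0_p.npy")
for f,(x0,x1,y0,y1,k) in {"c1":(135,185,170,225,10),"c2":(212,276,150,195,12),"c3":(276,358,155,215,9)}.items(): crop(t,x0,x1,y0,y1,k,f"pics/{f}.png")
E
```

```text
top white [334.4 183.9] 104 [331.  183.5] [ 7. 26.] 90.0
top white [297. 187.] 3 [297. 187.] [2. 0.] -90.0
top white [300.  190.5] 4 [300.  190.5] [3. 0.] -90.0
top blue [298.5 187.6] 13 [298.5 187.5] [9. 1.] 90.0
top [((310, 187), [23, 80, 249]), ((300, 200), [15, 137, 231])]
side white [258. 244.] 5 [258. 244.] [4. 0.] 180.0
side white [262.6 286.1] 165 [263.5 282. ] [30. 11.] 90.0
side blue [255.5 245.5] 15 [255.9 245.3] [ 1.4 10.2] 78.7
side [((258, 257), [19, 77, 226]), ((275, 280), [14, 116, 205])]
fork 448 [0.4146177  0.28024847 0.13627822] [0.53277401 0.34256898 0.16373795] [0.48348866 0.30871193 0.15046422]
plank top 54 [0.57455142 0.04610174 0.12626894] [0.59815475 0.07671178 0.1483789 ]
```

View pics/c1.png

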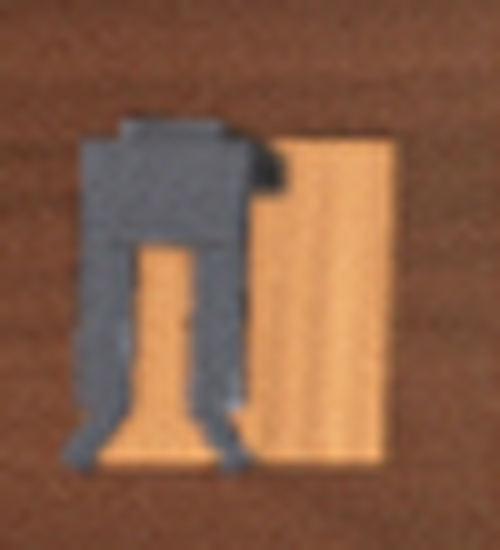

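View pics/c2.png

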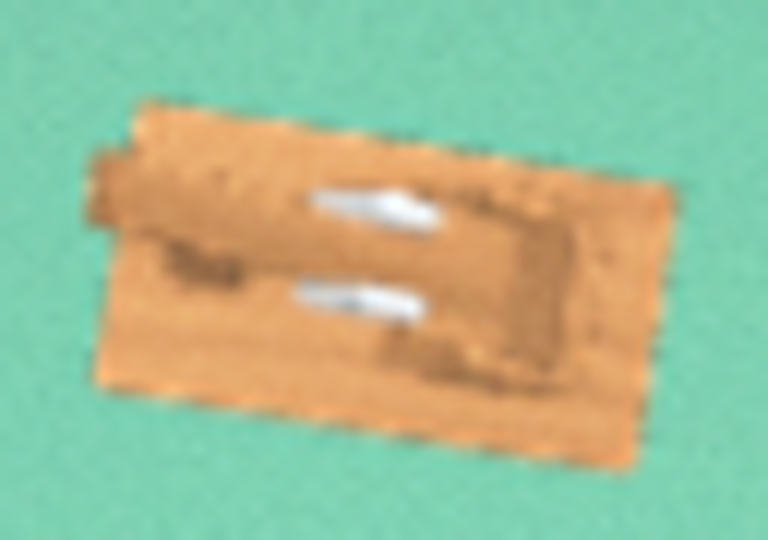

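View pics/c3.png

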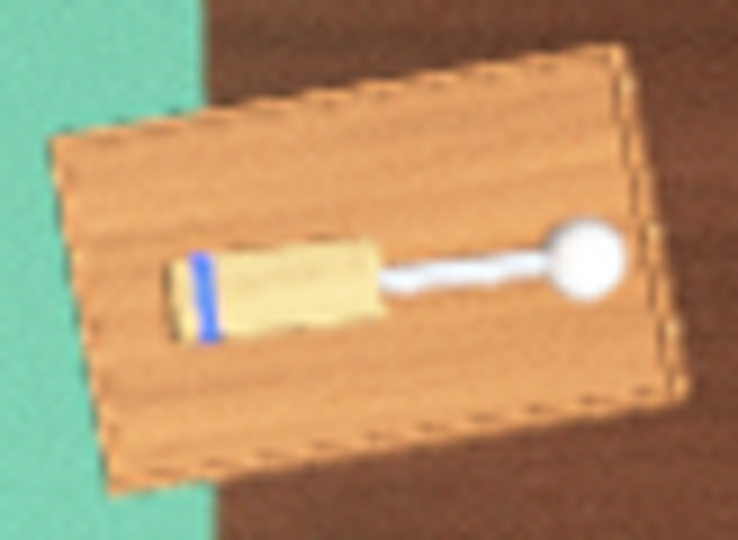

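```bash
cat > m.py <<'E'
from h import *
def px(k,x0,y0,a): return (x0+(a[0]+.5)/k-.5, y0+(a[1]+.5)/k-.5)
r=lambda v:np.round(v,4)
g=lambda a,z,c: onz("top",*px(*c,a),z)
c3=(9,276,155)
b=g((587,258),.022,c3);sh=g((382,279),.039,c3);bd=g((204,298),.039,c3)
print("ball",r(b),"sh",r(sh),"band",r(bd),"ball-sh",r(np.linalg.norm((b-sh)[:2])),"ball-band",r(np.linalg.norm((b-bd)[:2])),"expect 85,157")
v=(bd-b)[:2];v/=np.linalg.norm(v);print("punch yaw",np.degrees(np.arctan2(v[1],v[0])), "origin est", r(b[:2]+.085*v), r(bd[:2]-.072*v))
w=(bd-sh)[:2];print("handle-only yaw",np.degrees(np.arctan2(w[1],w[0])))
c2=(12,212,150)
K=[g(a,.012,c2) for a in((140,100),(680,185),(632,470),(97,388))]
ctr=sum(K)/4; print("rest corners",r(K),"ctr",r(ctr)); 
print("sides",[r(np.linalg.norm(K[i]-K[(i+1)%4])) for i in range(4)])
e=(K[0]-K[1]+K[3]-K[2])[:2];e/=np.linalg.norm(e);f=(K[0]-K[3]+K[1]-K[2])[:2]
print("rest yaw",np.degrees(np.arctan2(e[1],e[0])),np.degrees(np.arctan2(f[1],f[0]))+90)
c1=(10,135,170)
for n,a,z in(("closed",(163,245),.15),("mouthL",(68,462),.15),("mouthR",(240,465),.15),("slotL",(134,330),.15),("slotR",(192,330),.15),("slotLb",(134,260),.15),("slotRb",(190,260),.15),("forkL",(80,145),.15),("forkR",(250,140),.15),("bkL",(120,120),.15),("bkR",(222,120),.15),("baseTR",(396,140),.014),("baseBR",(383,464),.014)): print(n,r(g(a,z,c1)))
E
python3 m.py
python3 - <<'E'
from h import *
Pt=cloud("top",np.load("pics/top0_d.npy"));Ps=cloud("side",np.load("pics/side0_d.npy"))
p=np.load("pics/side0_p.npy")
crop(p,215,270,105,170,9,"pics/d1.png");crop(p,250,290,160,230,8,"pics/d2.png")
E
```

```text
ball [ 0.5294 -0.3631  0.022 ] sh [ 0.5205 -0.2767  0.039 ] band [ 0.5139 -0.2044  0.039 ] ball-sh 0.0868 ball-band 0.1594 expect 85,157
punch yaw 95.57228096242693 origin est [ 0.5212 -0.2785] [ 0.5209 -0.2761]
handle-only yaw 95.20410916593922
rest corners [[ 0.632   0.0693  0.012 ]
 [ 0.6028 -0.0975  0.012 ]
 [ 0.5145 -0.0811  0.012 ]
 [ 0.5425  0.0835  0.012 ]] ctr [ 0.5729 -0.0064  0.012 ]
sides [np.float64(0.1693), np.float64(0.0898), np.float64(0.1669), np.float64(0.0906)]
rest yaw 80.20785101862383 80.2334053684622
closed [0.49   0.3089 0.15  ]
mouthL [0.4166 0.3409 0.15  ]
mouthR [0.4147 0.2826 0.15  ]
slotL [0.4611 0.3187 0.15  ]
slotR [0.4608 0.299  0.15  ]
slotLb [0.485  0.3188 0.15  ]
slotRb [0.4847 0.2997 0.15  ]
forkL [0.5247 0.3374 0.15  ]
forkR [0.5255 0.2794 0.15  ]
bkL [0.5331 0.3238 0.15  ]
bkR [0.5326 0.2889 0.15  ]
baseTR [0.5387 0.2514 0.014 ]
baseBR [0.4192 0.2563 0.014 ]
```

View pics/d1.png

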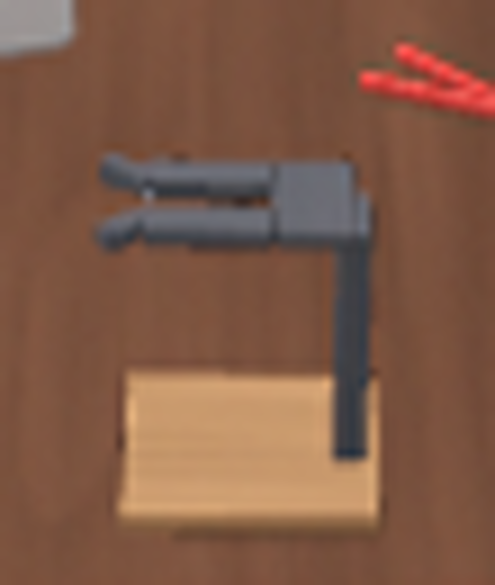

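View pics/d2.png

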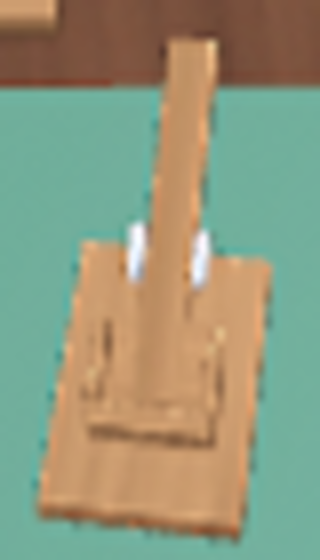

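Emit:
send_rows:
  series:
    - [[-0.9,-1,0],0,-1]
    - [[-0.9,-1,0],0,-1]
    - [[-0.9,-1,0],0,-1]
    - [[-0.9,-1,0],0,-1]

```text
time: 0.43
tool_pos: [0.3015, 0.4353, 0.3031]
tcp_rot: [0.672, 3.068, -0.005]
force: [1.5, -0.5, 1.0]
grip_width: 0.0856
```

Emit:
send_rows:
  series:
    - [[-0.9,-1,0],0,-1]
    - [[-0.9,-1,0],0,-1]
    - [[-0.9,-1,0],0,-1]
    - [[-0.9,-1,0],0,-1]

```text
time: 0.77
tool_pos: [0.3433, 0.3016, 0.3035]
tcp_rot: [0.68, 3.066, -0.007]
force: [0.9, 0.1, 0.6]
grip_width: 0.0853
```

Emit:
send_rows:
  series:
    - [[-0.9,-1,0],0,-1]
    - [[-0.9,-1,0],0,-1]
    - [[-0.9,-1,0],0,-1]
    - [[-0.9,-1,0],0,-1]

```text
time: 1.1
tool_pos: [0.3838, 0.1676, 0.3041]
tcp_rot: [0.689, 3.064, -0.008]
force: [0.2, -0.6, -0.2]
grip_width: 0.0853
```

Emit:
send_rows:
  series:
    - [[-0.9,-1,0],0,-1]
    - [[-0.9,-1,0],0,-1]
    - [[-0.9,-1,0],0,-1]
    - [[-0.9,-1,0],0,-1]

```text
time: 1.43
tool_pos: [0.423, 0.0331, 0.3049]
tcp_rot: [0.697, 3.061, -0.008]
force: [0.0, -0.6, 0.6]
grip_width: 0.0851
```

Emit:
send_rows:
  series:
    - [[-0.9,-1,0],0,-1]
    - [[-0.9,-1,0],0,-1]
    - [[-0.9,-1,0],0,-1]
    - [[-0.9,-1,0],0,-1]

```text
time: 1.77
tool_pos: [0.461, -0.1017, 0.3059]
tcp_rot: [0.706, 3.058, -0.01]
force: [-0.3, -0.2, 0.4]
grip_width: 0.0855
```

```bash
cat > go.py <<'E'
# usage: go.py x y z yaw_of_tool_x_deg : prints shift (fraction) in tool axes, turn fraction (shortest, mod 180)
import sys; from h import *
from scipy.spatial.transform import Rotation as Ro
x,y,z,yaw=map(float,sys.argv[1:5]); s=robot.observe()
R=Ro.from_rotvec(s["tcp_rot"]).as_matrix(); d=R.T@(np.array([x,y,z])-s["tool_pos"])
cur=np.degrees(np.arctan2(R[1,0],R[0,0])); dy=(yaw-cur+90)%180-90
print("t",s["time"],"pos",np.round(s["tool_pos"],4),"yaw",round(cur,2),"tilt",np.round(R[:,2],3),"shift",np.round(d/.1,3),"turn",round(-dy/360,4),"w",round(s["grip_width"],4),"F",np.round(s["force"],1),"q",np.round(s["joint_positions"],2))
E
python3 go.py .5177 -.2422 .14 95.4
```

```text
t 1.7667 pos [ 0.461  -0.1017  0.3059] yaw 154.01 tilt [ 0.002 -0.007 -1.   ] shift [-1.118 -1.005  1.671] turn 0.1628 w 0.0855 F [-0.3 -0.2  0.4] q [-0.52 -0.05  0.63  1.88  0.04  1.3   1.21]
```

Emit:
send_rows:
  series:
    - [[-1,-1,0.5],0.163,-1]
    - [[-1,-1,0.5],0.163,-1]
    - [[-1,-1,0.5],0.163,-1]
    - [[-1,-1,0.5],0.163,-1]
    - [[-1,-1,0.5],0.163,-1]
    - [[-1,-1,0.5],0.163,-1]
    - [[-1,-1,0.5],0.163,-1]
    - [[-1,-1,0.5],0.163,-1]
    - [[-1,-1,0.5],0.163,-1]
    - [[-1,-1,0.5],0.163,-1]

```text
time: 2.6
tool_pos: [0.507, -0.2356, 0.2566]
tcp_rot: [2.114, 2.317, -0.007]
force: [0.3, 0.2, 0.2]
grip_width: 0.0855
```

```bash
python3 go.py .5177 -.2422 .14 95.4
```

```text
t 2.6 pos [ 0.507  -0.2356  0.2566] yaw 95.24 tilt [ 0.001 -0.007 -1.   ] shift [-0.067  0.1    1.167] turn -0.0004 w 0.0855 F [0.3 0.2 0.2] q [-0.4   0.29  0.89  1.74 -0.23  1.22  0.64]
```

Emit:
send_rows:
  series:
    - [[-0.06,0.1,1.0],0,-1]
    - [[-0.06,0.1,1.0],0,-1]
    - [[-0.06,0.1,1.0],0,-1]
    - [[-0.06,0.1,1.0],0,-1]
    - [[-0.06,0.1,1.0],0,-1]

```text
time: 3.02
tool_pos: [0.5172, -0.2415, 0.1565]
tcp_rot: [2.114, 2.318, -0.009]
force: [-0.3, -0.7, 0.7]
grip_width: 0.0855
```

```bash
python3 go.py .5177 -.2422 .082 95.4; python3 - <<'E'
from h import *
p,d=imaging.get_image("side"); crop(p,215,315,190,315,5,"pics/s1.png")
# reprojection check of punch estimate in the side view
o=np.array([.521,-.277,.022]);a=np.array([np.cos(np.radians(95.4)),np.sin(np.radians(95.4)),0])
for n,q in(("ball",-.085),("sh",0),("band",.072)):
  u,v,_=proj("side",o+a*q+(np.array([0,0,.017]) if n!="ball" else 0)); print(n,round(u,1),round(v,1),"crop",round((u-215)*5),round((v-190)*5))
E
```

```text
t 3.0167 pos [ 0.5172 -0.2415  0.1565] yaw 95.29 tilt [-0.001 -0.007 -1.   ] shift [-0.002  0.005  0.745] turn -0.0003 w 0.0855 F [-0.3 -0.7  0.7] q [-0.31  0.44  0.82  1.81 -0.36  1.05  0.74]
ball 262.3 292.6 crop 236 513
sh 258.2 264.7 crop 216 373
band 255.0 245.9 crop 200 279
```

View pics/s1.png

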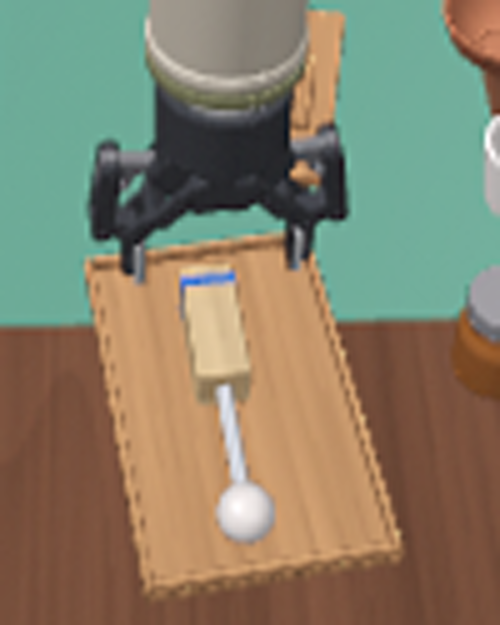

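Emit:
send_rows:
  series:
    - [[0,0.02,0.75],0,-1]
    - [[0,0.02,0.75],0,-1]
    - [[0,0.02,0.75],0,-1]
    - [[0,0.02,0.75],0,-1]
    - [[0,0.02,0.75],0,-1]
    - [[0,0.02,0.75],0,1]
    - [[0,0.02,0.75],0,1]
    - [[0,0.02,0.75],0,1]
    - [[0,0.02,0.75],0,1]
    - [[0,0.02,0.75],0,1]
    - [[0,0.02,0.75],0,1]
    - [[0,0.02,0.75],0,1]

```text
time: 4.07
tool_pos: [0.5205, -0.2423, 0.0837]
tcp_rot: [2.112, 2.316, -0.006]
force: [-1.6, 1.0, 7.8]
grip_width: 0.0327
```

Emit:
send_rows:
  series:
    - [[0,0,0],0,1]
    - [[0,0,0],0,1]
    - [[0,0,0],0,1]

```text
time: 4.32
tool_pos: [0.5205, -0.2422, 0.0837]
tcp_rot: [2.112, 2.316, -0.006]
force: [-0.6, 0.1, 2.2]
grip_width: 0.0331
```

```bash
python3 go.py .5177 -.2422 .082 95.4; python3 - <<'E'
from h import *
p,d=imaging.get_image("side"); crop(p,215,315,190,315,5,"pics/s2.png")
E
```

```text
t 4.3167 pos [ 0.5205 -0.2422  0.0837] yaw 95.29 tilt [ 0.003 -0.008 -1.   ] shift [ 0.003 -0.028  0.017] turn -0.0003 w 0.0331 F [-0.6  0.1  2.2] q [-0.25  0.55  0.75  1.85 -0.46  0.92  0.8 ]
```

View pics/s2.png

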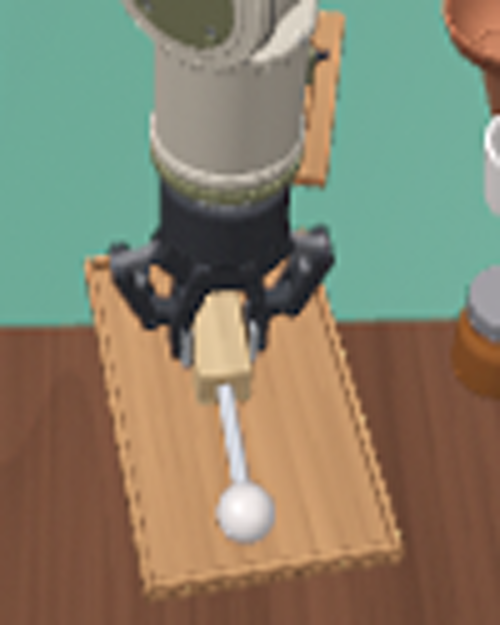

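```bash
python3 - <<'E'
from h import *
def px(k,x0,y0,a): return (x0+(a[0]+.5)/k-.5, y0+(a[1]+.5)/k-.5)
K=[onz("side",*px(8,250,160,a),.012) for a in((85,243),(270,262),(240,525),(40,508))]
print(np.round(K,4),np.round(sum(K)/4,4))
print("plank top",[np.round(onz("side",*px(8,250,160,a),.145),4) for a in((170,40),(217,42))])
q=px(8,250,160,(193,41)); print(two(q,px(12,212,150,(95,187))))
# hanger in side view: base corners z .014, fork features z .150
for n,a,z in(("bTL",(128,372),.014),("bTR",(380,378),.014),("bBR",(380,516),.014),("bBL",(122,516),.014),("closed",(275,200),.15),("tipF",(115,240),.15),("tipB",(115,165),.15),("crossFR",(355,245),.15)):
  print(n,np.round(onz("side",*px(9,215,105,a),z),4))
E
```

```text
[[ 0.5475  0.0845  0.012 ]
 [ 0.6344  0.07    0.012 ]
 [ 0.6046 -0.0956  0.012 ]
 [ 0.5188 -0.0842  0.012 ]] [ 0.5763 -0.0063  0.012 ]
plank top [array([0.5795, 0.0719, 0.145 ]), array([0.6002, 0.0702, 0.145 ])]
(array([0.58851379, 0.07465705, 0.14194469]), np.float64(0.003154202824236095))
bTL [0.4253 0.3683 0.014 ]
bTR [0.5475 0.3623 0.014 ]
bBR [0.5424 0.2543 0.014 ]
bBL [0.4236 0.2556 0.014 ]
closed [0.4942 0.3078 0.15  ]
tipF [0.4237 0.2764 0.15  ]
tipB [0.4229 0.3368 0.15  ]
crossFR [0.5282 0.2718 0.15  ]
```

Emit:
send_rows:
  series:
    - [[0,0,-0.3],0,1]
    - [[0,0,-0.6],0,1]
    - [[0,0,-0.9],0,1]
    - [[0,0,-1],0,1]
    - [[0,0,-1],0,1]

```text
time: 4.78
tool_pos: [0.5212, -0.2419, 0.186]
tcp_rot: [2.109, 2.314, -0.002]
force: [-0.3, -0.0, -2.0]
grip_width: 0.0334
```

Emit:
send_rows:
  series:
    - [[0.5,0,-0.5],0,1]
    - [[0.8,0.3,-0.9],0.02,1]
    - [[1,0.5,-0.9],0.042,1]
    - [[1,0.5,-0.9],0.042,1]
    - [[1,0.5,-0.9],0.042,1]

```text
time: 5.2
tool_pos: [0.5645, -0.1307, 0.2758]
tcp_rot: [2.388, 2.024, 0.004]
force: [0.7, 0.3, -2.7]
grip_width: 0.0331
```

```bash
python3 go.py .5841 .0423 .26 80.2
```

```text
t 5.2 pos [ 0.5645 -0.1307  0.2758] yaw 80.57 tilt [ 0.009 -0.007 -1.   ] shift [ 1.739 -0.092  0.148] turn 0.001 w 0.0331 F [ 0.7  0.3 -2.7] q [-0.59  0.33  0.91  1.67 -0.26  1.26  0.2 ]
```

Emit:
send_rows:
  series:
    - [[0.9,-0.05,0],0,1]
    - [[0.9,-0.05,0],0,1]
    - [[0.9,-0.05,0],0,1]
    - [[0.9,-0.05,0],0,1]

```text
time: 5.53
tool_pos: [0.5745, -0.0351, 0.2728]
tcp_rot: [2.382, 2.037, 0.002]
force: [0.0, -0.1, -3.1]
grip_width: 0.0328
```

Emit:
send_rows:
  series:
    - [[0.84,-0.04,0.1],0,1]
    - [[0.84,-0.04,0.1],0,1]
    - [[0.84,-0.04,0.1],0,1]
    - [[0.84,-0.04,0.1],0,1]
    - [[0.84,-0.04,0.1],0,1]

```text
time: 5.95
tool_pos: [0.5831, 0.0486, 0.2607]
tcp_rot: [2.381, 2.039, -0.002]
force: [1.1, -0.6, -0.6]
grip_width: 0.0332
```

```bash
python3 go.py .5841 .0423 .2244 80.2; python3 - <<'E'
from h import *
p,d=imaging.get_image("side"); crop(p,220,330,130,240,5,"pics/s3.png");np.save("pics/s3_d.npy",d)
p,d=imaging.get_image("top"); crop(p,200,300,130,220,6,"pics/t3.png")
E
```

```text
t 5.95 pos [0.5831 0.0486 0.2607] yaw 81.16 tilt [ 0.004 -0.006 -1.   ] shift [-0.059  0.017  0.363] turn 0.0027 w 0.0332 F [ 1.1 -0.6 -0.6] q [-0.84  0.35  0.84  1.67 -0.26  1.24 -0.1 ]
```

View pics/s3.png

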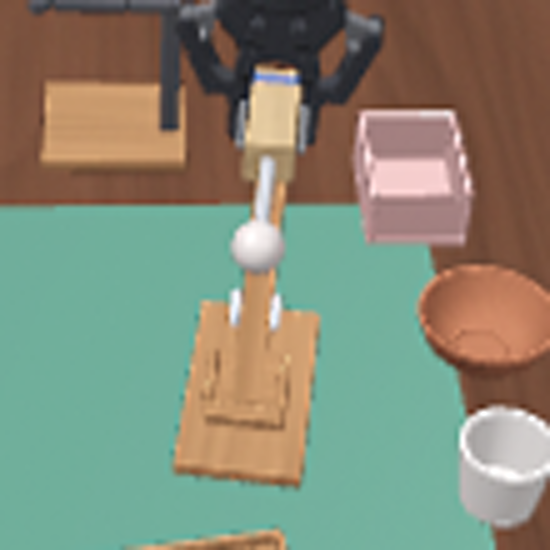

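View pics/t3.png

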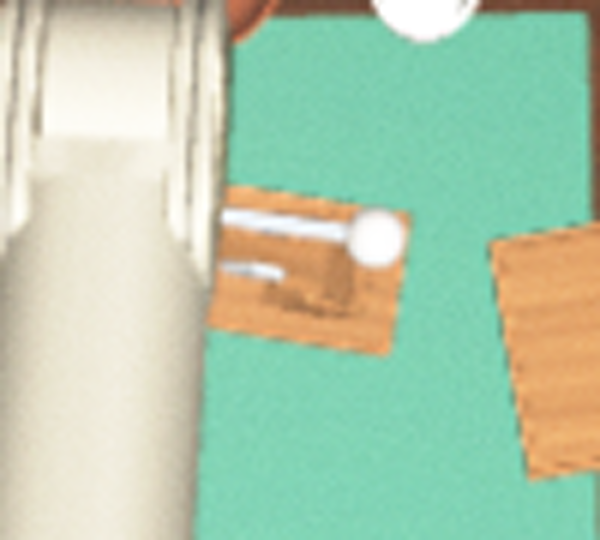

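```bash
python3 - <<'E'
from h import *
print(two((271.2,178.6),(262.4,169.3)))
s=robot.observe();a=np.radians(81.16);print("expect",s["tool_pos"]+np.array([-.12*np.cos(a),-.12*np.sin(a),-.062]))
for n,(u,v) in(("side",(271.2,178.6)),("top",(262.4,169.3))): print(n,onz(n,u,v,.199))
E
```

```text
(array([ 0.56429143, -0.07182931,  0.20361646]), np.float64(0.004297035513896161))
expect [ 0.56495753 -0.0717726   0.19966172]
side [ 0.56713864 -0.0662069   0.199     ]
top [ 0.562722   -0.07188533  0.199     ]
```

Emit:
send_rows:
  series:
    - [[-0.02,0.01,0.15],0.003,1]
    - [[-0.02,0.015,0.3],0.003,1]
    - [[-0.02,0.015,0.3],0.003,1]
    - [[-0.02,0.015,0.3],0.003,1]

```text
time: 6.38
tool_pos: [0.5843, 0.0431, 0.2314]
tcp_rot: [2.405, 2.01, -0.003]
force: [0.6, 0.1, -1.9]
grip_width: 0.0328
```

```bash
python3 go.py .5841 .0462 .2244 80.2;python3 go.py .5831 .0404 .2045 80.2
```

```text
t 6.3833 pos [0.5843 0.0431 0.2314] yaw 79.79 tilt [ 0.004 -0.007 -1.   ] shift [ 0.031 -0.008  0.069] turn -0.0011 w 0.0328 F [ 0.6  0.1 -1.9] q [-0.82  0.38  0.83  1.7  -0.29  1.19 -0.1 ]
t 6.3833 pos [0.5843 0.0431 0.2314] yaw 79.79 tilt [ 0.004 -0.007 -1.   ] shift [-0.027 -0.009  0.269] turn -0.0011 w 0.0328 F [ 0.6  0.1 -1.9] q [-0.82  0.38  0.83  1.7  -0.29  1.19 -0.1 ]
```

Emit:
send_rows:
  series:
    - [[0.02,-0.008,0.03],-0.001,1]
    - [[0.03,-0.008,0.06],-0.001,1]
    - [[0.02,-0.008,0.09],-0.001,1]
    - [[0.01,-0.008,0.12],-0.001,1]
    - [[0.0,-0.008,0.15],-0.001,1]
    - [[0.0,-0.008,0.15],-0.001,1]

```text
time: 6.88
tool_pos: [0.5841, 0.0425, 0.2185]
tcp_rot: [2.399, 2.017, 0.001]
force: [-7.5, -1.9, 17.8]
grip_width: 0.0328
```

```bash
python3 go.py .5831 .0404 .2045 80.2; python3 - <<'E'
from h import *
p,d=imaging.get_image("side"); crop(p,220,330,130,240,5,"pics/s4.png")
E
```

```text
t 6.8833 pos [0.5841 0.0425 0.2185] yaw 80.12 tilt [ 0.005 -0.005 -1.   ] shift [-0.022 -0.007  0.141] turn -0.0002 w 0.0328 F [-7.5 -1.9 17.8] q [-0.82  0.39  0.82  1.72 -0.3   1.17 -0.08]
```

View pics/s4.png

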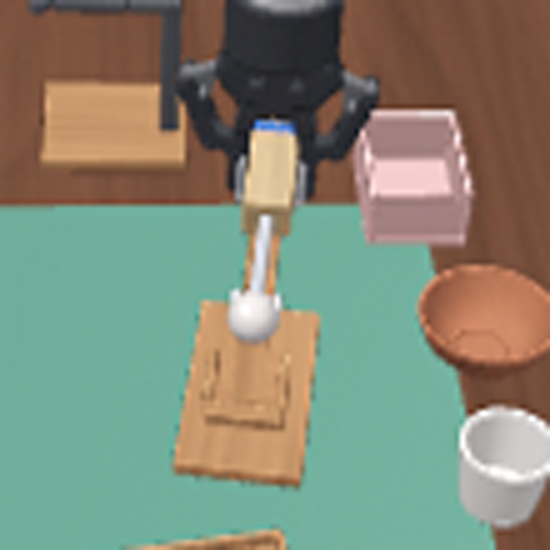

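Emit:
send_rows:
  series:
    - [[0.0,-0.01,0.03],0,1]
    - [[0.0,-0.01,0.06],0,1]
    - [[-0.01,-0.01,0.09],0,1]
    - [[-0.02,-0.01,0.12],0,1]
    - [[-0.02,-0.01,0.12],0,1]

```text
time: 7.35
tool_pos: [0.5834, 0.0388, 0.209]
tcp_rot: [2.399, 2.014, 0.003]
force: [-8.5, -5.9, 20.5]
grip_width: 0.0331
```

```bash
python3 go.py .5831 .0404 .2045 80.2; python3 - <<'E'
from h import *
p,d=imaging.get_image("side"); crop(p,220,330,130,240,5,"pics/s5.png")
E
```

```text
t 7.35 pos [0.5834 0.0388 0.209 ] yaw 80.03 tilt [ 0.007 -0.005 -1.   ] shift [ 0.015 -0.006  0.045] turn -0.0005 w 0.0331 F [-8.5 -5.9 20.5] q [-0.81  0.4   0.82  1.73 -0.31  1.14 -0.07]
```

View pics/s5.png

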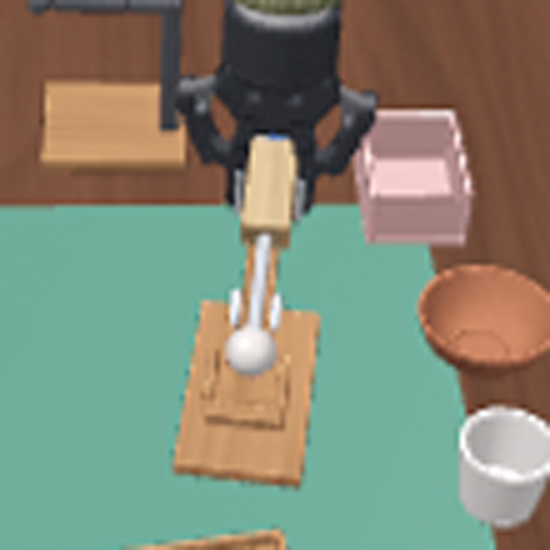

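```bash
cat > pl.py <<'E'
import sys; from h import *
# side pixel -> (rest x, z) in the rest's mid-plane
def rp(u,v,ctr=(.5755,-.0064),yaw=80.2):
    o,d=ray("side",u,v);a=np.radians(yaw);e=np.array([np.cos(a),np.sin(a),0]);n=np.array([-e[1],e[0],0]);c=np.array([*ctr,0])
    P=o+d*((c-o)@n)/(d@n); return P,(P-c)@e,P[2]
E
python3 - <<'E'
from h import *
s=robot.observe()
R=C["side"]["R"]
# known: grasp point G (rest x,z); ball at G-0.12*(cos,sin). project for angles, compare to seen pixel
a=np.radians(80.2);e=np.array([np.cos(a),np.sin(a),0])
G=s["tool_pos"]+[0,0,-.062]
for th in range(15,60,5):
    t=np.radians(th);B=G-.12*(e*np.cos(t)+np.array([0,0,np.sin(t)]));u,v,_=proj("side",B);print(th,round((u-220)*5+2),round((v-130)*5+2),np.round(B,3))
E
```

```text
15 247 350 [ 0.564 -0.075  0.116]
20 246 357 [ 0.564 -0.072  0.106]
25 246 364 [ 0.565 -0.068  0.096]
30 246 368 [ 0.566 -0.064  0.087]
35 246 372 [ 0.567 -0.058  0.078]
40 246 374 [ 0.568 -0.052  0.07 ]
45 247 375 [ 0.569 -0.045  0.062]
50 247 374 [ 0.57  -0.037  0.055]
55 248 372 [ 0.572 -0.029  0.049]
```

Emit:
send_rows:
  series:
    - [[0.01,-0.01,0.03],0,1]
    - [[0.01,-0.01,0.06],0,1]
    - [[0.01,-0.01,0.08],0,1]
    - [[0.01,-0.01,0.08],0,1]

```text
time: 7.73
tool_pos: [0.5835, 0.0378, 0.2039]
tcp_rot: [2.4, 2.011, 0.006]
force: [-8.2, -7.4, 23.0]
grip_width: 0.0331
```

```bash
python3 go.py .5831 .0404 .2045 80.2; python3 - <<'E'
from h import *
p,d=imaging.get_image("side"); crop(p,220,330,130,240,5,"pics/s6.png");np.save("pics/s6_d.npy",d)
p,d=imaging.get_image("top"); crop(p,200,300,130,220,6,"pics/t6.png");np.save("pics/t6_d.npy",d)
E
```

```text
t 7.7333 pos [0.5835 0.0378 0.2039] yaw 79.92 tilt [ 0.01  -0.006 -1.   ] shift [ 0.025 -0.009 -0.006] turn -0.0008 w 0.0331 F [-8.2 -7.4 23. ] q [-0.8   0.4   0.82  1.74 -0.31  1.13 -0.07]
```

View pics/s6.png

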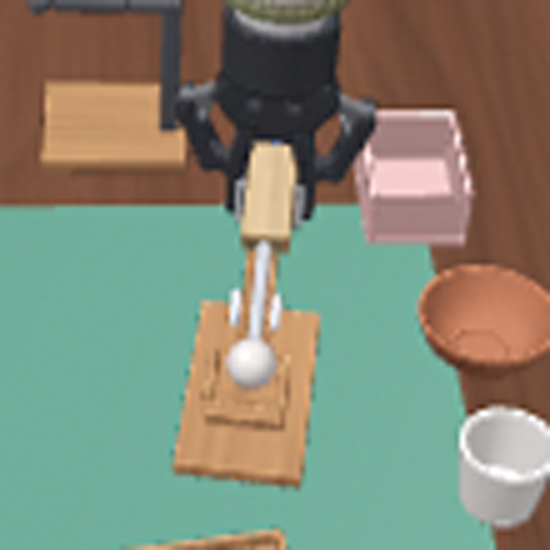

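View pics/t6.png

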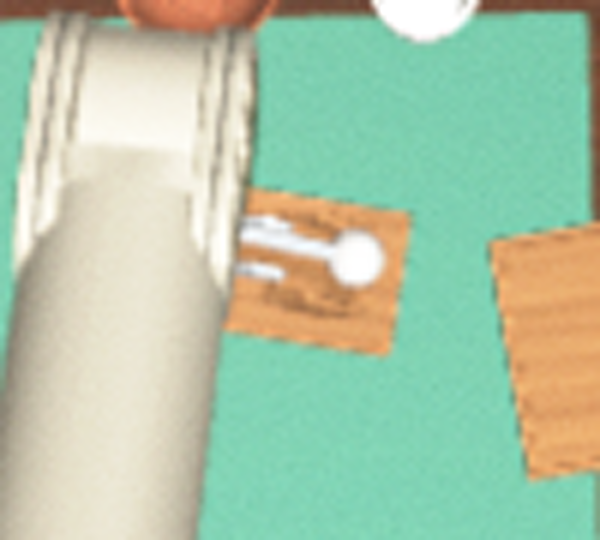

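```bash
python3 - <<'E'
from h import *
us=(220+249.5/5-.5,130+362.5/5-.5);ut=(200+357.5/6-.5,130+259.5/6-.5)
B,e=two(us,ut);print(B,e)
D=np.load("pics/t6_d.npy");u,v=map(round,ut);print("top depth pt",dep("top",*ut,D[v,u]),"(+ -17mm z)")
D=np.load("pics/s6_d.npy");u,v=map(round,us);print("side depth",dep("side",*us,D[v,u]+.017))
s=robot.observe();G=s["tool_pos"]+[0,0,-.062];print(G, np.linalg.norm(G-B), np.degrees(np.arcsin((G-B)[2]/.12)),np.degrees(np.arctan2((G-B)[2],np.hypot(*(G-B)[:2]))))
E
```

```text
[ 0.56604677 -0.06208519  0.09150408] 0.0031111358077698784
top depth pt [ 0.56176925 -0.06178152  0.11367779] (+ -17mm z)
side depth [ 0.56795584 -0.05921309  0.08884831]
[0.58354073 0.03776648 0.14197158] 0.11324029514716365 24.87010783665947 26.466044708911774
```

Emit:
send_rows:
  series:
    - [[0.015,-0.01,-0.01],0,1]
    - [[0.03,-0.01,-0.015],0,1]
    - [[0.03,-0.01,0.02],0,1]
    - [[0.03,-0.01,0.05],0,1]
    - [[0.03,-0.01,0.08],0,1]
    - [[0.03,-0.01,0.09],0,1]
    - [[0.03,-0.01,0.09],0,1]

```text
time: 8.42
tool_pos: [0.5848, 0.0393, 0.1978]
tcp_rot: [2.399, 2.007, 0.011]
force: [-5.3, -6.4, 24.1]
grip_width: 0.033
```

```bash
python3 go.py .5831 .0404 .2045 80.2; python3 - <<'E'
from h import *
p,d=imaging.get_image("side"); crop(p,220,330,130,240,5,"pics/s7.png");np.save("pics/s7_d.npy",d)
p,d=imaging.get_image("top"); crop(p,200,300,130,220,6,"pics/t7.png");np.save("pics/t7_d.npy",d)
E
```

```text
t 8.4167 pos [0.5848 0.0393 0.1978] yaw 79.84 tilt [ 0.014 -0.006 -1.   ] shift [ 0.008 -0.017 -0.067] turn -0.001 w 0.033 F [-5.3 -6.4 24.1] q [-0.8   0.41  0.82  1.74 -0.32  1.12 -0.07]
```

View pics/s7.png

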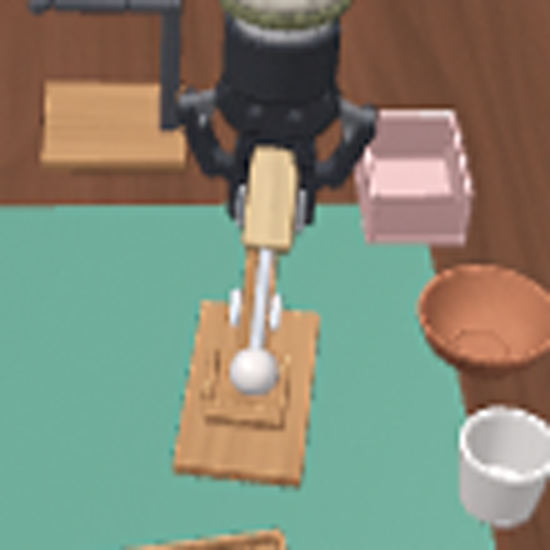

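View pics/t7.png

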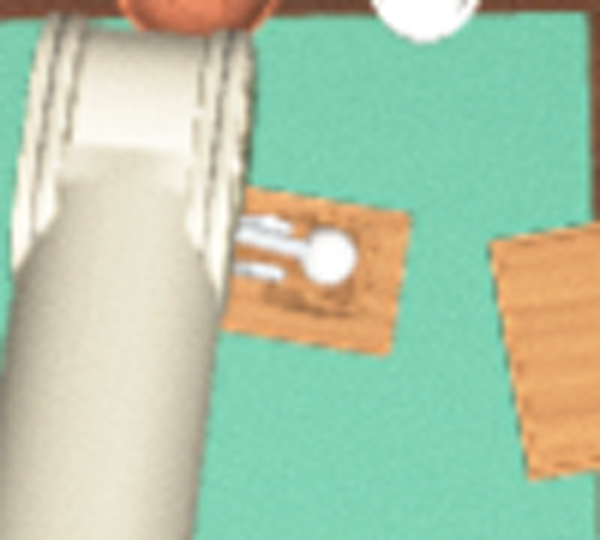

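```bash
cat > ballest.py <<'E'
import sys; from h import *
a=list(map(float,sys.argv[1:5])); dd=float(sys.argv[5]) if len(sys.argv)>5 else .12
us=(220+(a[0]+.5)/5-.5,130+(a[1]+.5)/5-.5);ut=(200+(a[2]+.5)/6-.5,130+(a[3]+.5)/6-.5)
B,e=two(us,ut); c=np.array([.5753,-.0064]);y=np.radians(80.2);ex=np.array([np.cos(y),np.sin(y)]);ey=np.array([-ex[1],ex[0]])
s=robot.observe();T=s["tool_pos"]
print("ball",np.round(B,4),"gap",round(e,4),"rest x,y",np.round([(B[:2]-c)@ex,(B[:2]-c)@ey],4),"home -0.0401,0,0.0549")
G=T-[0,0,.055];print("G rest",np.round([(G[:2]-c)@ex,(G[:2]-c)@ey,G[2]],4),"dist",np.linalg.norm(G-B))
hd=np.hypot(*(G-B)[:2]);print("angle by acos(h/.12)",np.degrees(np.arccos(min(1,hd/dd))))
E
python3 ballest.py 253 371 328 257
```

```text
ball [ 0.5711 -0.0451  0.0659] gap 0.0039 rest x,y [-0.0388 -0.0024] home -0.0401,0,0.0549
G rest [ 0.0466 -0.0016  0.1428] dist 0.11497668099307688
angle by acos(h/.12) 44.58734983544402
```

Emit:
send_rows:
  series:
    - [[0,0,0],0,0.1]
    - [[0,0,0],0,0.0]
    - [[0,0,0],0,-0.1]
    - [[0,0,0],0,-0.2]
    - [[0,0,0],0,-0.2]
    - [[0,0,0],0,-0.2]

```text
time: 9.02
tool_pos: [0.5846, 0.0396, 0.1974]
tcp_rot: [2.399, 2.008, 0.01]
force: [-1.1, -1.2, 1.2]
grip_width: 0.0514
```

```bash
python3 go.py .5831 .0404 .2045 80.2; python3 - <<'E'
from h import *
p,d=imaging.get_image("side"); crop(p,220,330,130,240,5,"pics/s8.png");np.save("pics/s8_d.npy",d)
p,d=imaging.get_image("top"); crop(p,200,300,130,220,6,"pics/t8.png");np.save("pics/t8_d.npy",d)
E
```

```text
t 9.0167 pos [0.5846 0.0396 0.1974] yaw 79.86 tilt [ 0.014 -0.006 -1.   ] shift [ 0.005 -0.015 -0.071] turn -0.0009 w 0.0514 F [-1.1 -1.2  1.2] q [-0.8   0.41  0.81  1.74 -0.32  1.12 -0.07]
```

View pics/s8.png

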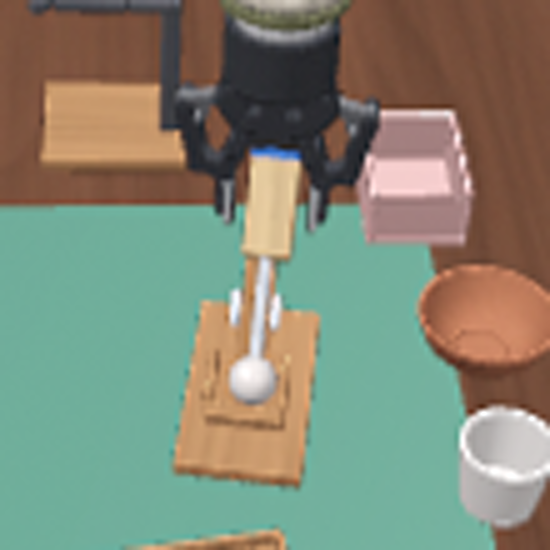

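View pics/t8.png

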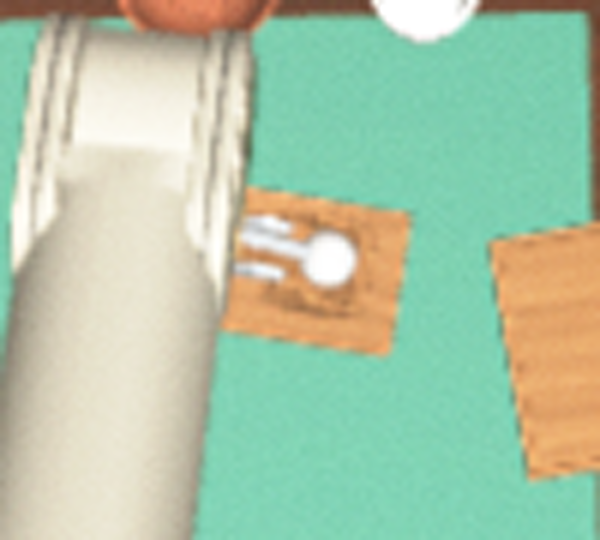

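```bash
python3 ballest.py 252 381 329 258; python3 - <<'E'
from h import *
y=np.radians(80.2);ex=np.array([np.cos(y),np.sin(y),0]);c=np.array([.5753,-.0064,0])
B=c-.0401*ex+[0,0,.0549];S=c+.02*ex+[0,0,.115]
for n,(k,x0,y0) in{"side":(5,220,130),"top":(6,200,130)}.items():
  for m,P in(("ball",B),("sh",S)):
    u,v,_=proj(n,P);print(n,m,round((u-x0+.5)*k-.5),round((v-y0+.5)*k-.5))
P=cloud("side",np.load("pics/s8_d.npy"))
# handle upper face points
for q in((273,175),(272,170),(274,168),(272,178)):print(q,np.round(P[q[1],q[0]],3))
E
```

```text
ball [ 0.5712 -0.0457  0.0568] gap 0.0032 rest x,y [-0.0394 -0.0026] home -0.0401,0,0.0549
G rest [ 0.0468 -0.0014  0.1426] dist 0.12159063259790426
angle by acos(h/.12) 44.10028347429657
side ball 246 383
side sh 259 262
top ball 329 260
top sh 228 232
(273, 175) [0.583 0.02  0.14 ]
(272, 170) [0.58  0.029 0.156]
(274, 168) [0.587 0.037 0.157]
(272, 178) [0.579 0.009 0.136]
```

Emit:
send_rows:
  series:
    - [[0,0,-0.15],0,-0.2]
    - [[0,0,-0.35],0,-0.3]
    - [[0,0,-0.6],0,-0.3]
    - [[0,0,-0.6],0,-0.3]
    - [[0,0,-0.6],0,-0.3]
    - [[0,0,-0.6],0,-0.3]

```text
time: 9.62
tool_pos: [0.5836, 0.04, 0.2571]
tcp_rot: [2.399, 2.008, 0.01]
force: [-1.0, -0.4, -2.0]
grip_width: 0.0556
```

```bash
python3 go.py .5862 .0564 .211 80.2; python3 - <<'E'
from h import *
p,d=imaging.get_image("side"); crop(p,220,330,130,240,5,"pics/s9.png");np.save("pics/s9_d.npy",d)
E
```

```text
t 9.6167 pos [0.5836 0.04   0.2571] yaw 79.87 tilt [ 0.013 -0.006 -1.   ] shift [ 0.168 -0.01   0.46 ] turn -0.0009 w 0.0556 F [-1.  -0.4 -2. ] q [-0.84  0.34  0.85  1.68 -0.27  1.23 -0.11]
```

View pics/s9.png

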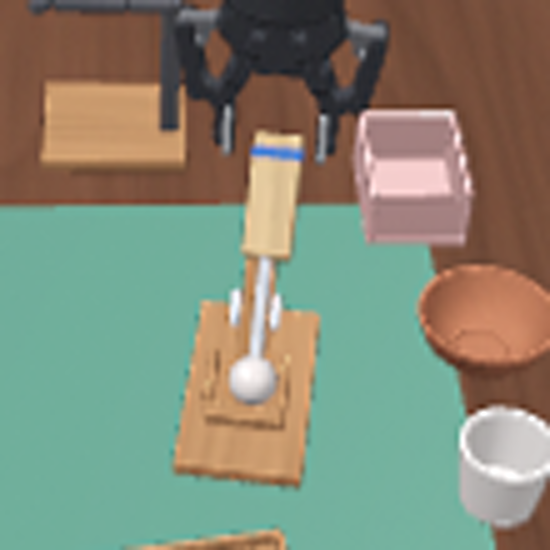

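```bash
python3 - <<'E'
from h import *
y=np.radians(80.2);ex=np.array([np.cos(y),np.sin(y),0]);c=np.array([.5753,-.0064,0])
def P(s,o): return c+ex*(.02+(s-o)*.7071)+[0,0,.115+(s+o)*.7071]
for m,(s,o) in dict(band=(.072,.017),shlow=(0,.017),ball=(-.085,0)).items():
    u,v,_=proj("side",P(s,o));print(m,round((u-220+.5)*5-.5),round((v-130+.5)*5-.5))
E
```

```text
band 270 156
shlow 258 260
ball 246 383
```

Emit:
send_rows:
  series:
    - [[0.17,-0.01,0],-0.001,-0.3]
    - [[0.17,-0.01,0.1],-0.001,-0.3]
    - [[0.17,-0.01,0.3],-0.001,-0.3]
    - [[0.17,-0.01,0.46],-0.001,-0.3]
    - [[0.17,-0.01,0.46],-0.001,-0.3]
    - [[0.17,-0.01,0.46],-0.001,1]
    - [[0.17,-0.01,0.46],-0.001,1]
    - [[0.17,-0.01,0.46],-0.001,1]
    - [[0.17,-0.01,0.46],-0.001,1]
    - [[0.17,-0.01,0.46],-0.001,1]
    - [[0.17,-0.01,0.46],-0.001,1]

```text
time: 10.58
tool_pos: [0.5862, 0.0565, 0.2111]
tcp_rot: [2.393, 2.016, 0.01]
force: [0.2, 0.2, -0.4]
grip_width: 0.0335
```

Emit:
send_rows:
  series:
    - [[0,0,0],0,1]
    - [[0,0,0],0,1]
    - [[0,0,0],0,1]

```text
time: 10.83
tool_pos: [0.5862, 0.0566, 0.2111]
tcp_rot: [2.393, 2.016, 0.01]
force: [-0.0, -0.2, -0.5]
grip_width: 0.0334
```

```bash
python3 go.py .5862 .0564 .211 80.2; python3 - <<'E'
from h import *
p,d=imaging.get_image("side"); crop(p,220,330,130,240,5,"pics/s10.png")
E
```

```text
t 10.8333 pos [0.5862 0.0566 0.2111] yaw 80.22 tilt [ 0.013 -0.006 -1.   ] shift [-0.002 -0.     0.001] turn 0.0001 w 0.0334 F [-0.  -0.2 -0.5] q [-0.83  0.4   0.82  1.72 -0.31  1.14 -0.1 ]
```

View pics/s10.png

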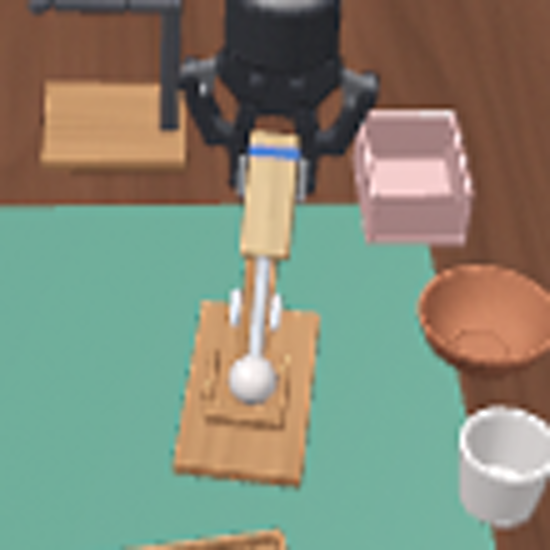

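Emit:
send_rows:
  series:
    - [[0,0,-0.2],0,1]
    - [[0,0,-0.5],0,1]
    - [[0,0,-0.8],0,1]
    - [[0,0,-1],0,1]
    - [[0,0,-1],0,1]

```text
time: 11.3
tool_pos: [0.5863, 0.0569, 0.3154]
tcp_rot: [2.391, 2.014, 0.019]
force: [0.8, 0.3, -2.1]
grip_width: 0.0337
```

Emit:
send_rows:
  series:
    - [[0.8,0.5,-0.5],0.05,1]
    - [[1,0.9,-0.5],0.1,1]
    - [[1,0.9,-0.5],0.15,1]
    - [[1,0.9,-0.5],0.2,1]
    - [[1,0.9,-0.5],0.222,1]
    - [[1,0.9,-0.5],0.222,1]
    - [[1,0.9,-0.5],0.222,1]
    - [[1,0.9,-0.5],0.222,1]
    - [[1,0.9,-0.5],0.222,1]
    - [[1,0.9,-0.5],0.222,1]
    - [[1,0.9,-0.5],0.222,1]
    - [[1,0.9,-0.5],0.222,1]

```text
time: 12.3
tool_pos: [0.691, 0.1406, 0.3657]
tcp_rot: [3.137, -0.001, 0.028]
force: [0.6, 1.7, -2.1]
grip_width: 0.0335
```

```bash
python3 go.py .69 .3085 .283 0
```

```text
t 12.3 pos [0.691  0.1406 0.3657] yaw -0.05 tilt [ 0.018 -0.004 -1.   ] shift [-0.026 -1.683  0.819] turn -0.0001 w 0.0335 F [ 0.6  1.7 -2.1] q [-0.86  0.68  1.07  1.16 -0.58  1.58 -1.5 ]
```

Emit:
send_rows:
  series:
    - [[0,-1,0],0,1]
    - [[0,-1,0],0,1]
    - [[0,-1,0],0,1]
    - [[0,-1,0],0,1]

```text
time: 12.63
tool_pos: [0.6902, 0.2482, 0.3631]
tcp_rot: [3.139, 0.018, 0.025]
force: [-0.2, -0.1, -2.0]
grip_width: 0.0335
```

Emit:
send_rows:
  series:
    - [[0.05,-0.7,0.3],0,1]
    - [[0.05,-0.7,0.6],0,1]
    - [[0.05,-0.7,0.8],0,1]
    - [[0.05,-0.7,0.8],0,1]
    - [[0.05,-0.7,0.8],0,1]

```text
time: 13.05
tool_pos: [0.6947, 0.3186, 0.2801]
tcp_rot: [3.136, 0.024, 0.018]
force: [0.8, -0.6, -0.0]
grip_width: 0.0332
```

```bash
python3 go.py .69 .3085 .283 0; python3 - <<'E'
from h import *
p,d=imaging.get_image("side"); crop(p,210,330,70,180,5,"pics/s11.png")
p,d=imaging.get_image("top"); crop(p,120,230,110,220,5,"pics/t11.png")
E
```

```text
t 13.05 pos [0.6947 0.3186 0.2801] yaw 0.87 tilt [ 0.012 -0.005 -1.   ] shift [-0.048  0.101 -0.029] turn 0.0024 w 0.0332 F [ 0.8 -0.6 -0. ] q [-0.98  0.84  0.99  1.08 -0.67  1.52 -1.71]
```

View pics/s11.png

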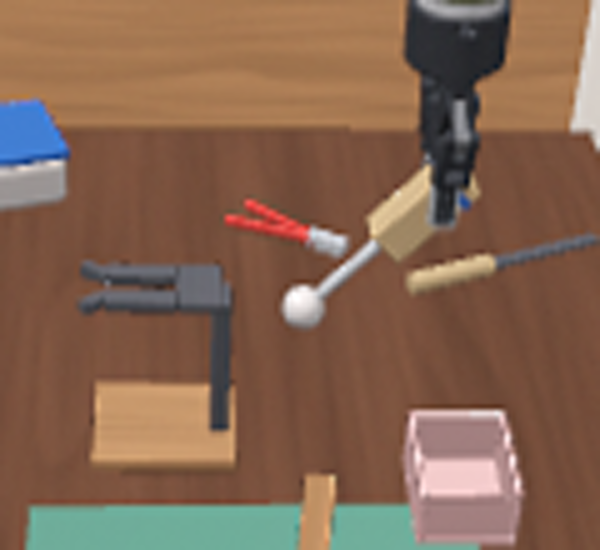

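View pics/t11.png

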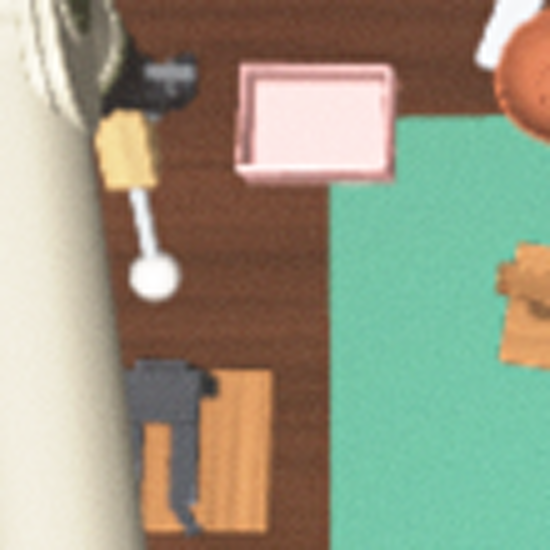

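Emit:
send_rows:
  series:
    - [[-0.1,0.1,-0.03],0.002,1]
    - [[-0.3,0.1,-0.03],0.002,1]
    - [[-0.3,0.1,-0.03],0.002,1]
    - [[-0.3,0.1,-0.03],0.002,1]

```text
time: 13.48
tool_pos: [0.6667, 0.305, 0.2897]
tcp_rot: [3.14, -0.003, 0.031]
force: [1.0, 0.7, -1.4]
grip_width: 0.0334
```

Emit:
send_rows:
  series:
    - [[-0.06,0,0],0,1]
    - [[-0.12,0,0],0,1]
    - [[-0.18,0,0],0,1]
    - [[-0.24,0,0],0,1]
    - [[-0.3,0,0],0,1]
    - [[-0.36,0,0],0,1]
    - [[-0.42,0,0],0,1]
    - [[-0.42,0,0],0,1]

```text
time: 14.15
tool_pos: [0.6255, 0.3048, 0.2906]
tcp_rot: [3.141, -0.003, 0.039]
force: [6.0, -0.2, 2.2]
grip_width: 0.0332
```

```bash
python3 go.py .555 .3085 .283 0; python3 - <<'E'
from h import *
p,d=imaging.get_image("side"); crop(p,210,330,70,180,5,"pics/s12.png")
E
```

```text
t 14.15 pos [0.6255 0.3048 0.2906] yaw -0.1 tilt [ 0.025 -0.    -1.   ] shift [-0.706 -0.035  0.059] turn -0.0003 w 0.0332 F [ 6.  -0.2  2.2] q [-1.17  0.69  1.07  1.33 -0.59  1.43 -1.72]
```

View pics/s12.png

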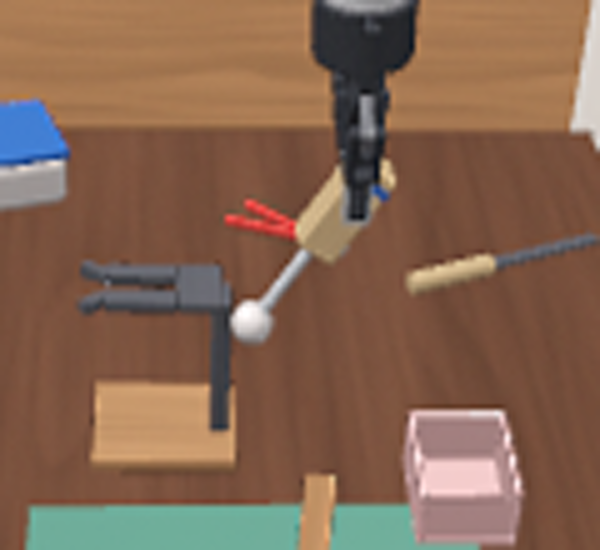

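Emit:
send_rows:
  series:
    - [[-0.07,-0.03,0],0,1]
    - [[-0.14,-0.03,0],0,1]
    - [[-0.21,-0.03,0],0,1]
    - [[-0.28,-0.03,0],0,1]
    - [[-0.35,-0.03,0],0,1]
    - [[-0.42,-0.03,0],0,1]
    - [[-0.49,-0.03,0],0,1]
    - [[-0.56,-0.03,0],0,1]
    - [[-0.62,-0.03,0],0,1]
    - [[-0.62,-0.03,0],0,1]

```text
time: 15.03
tool_pos: [0.5635, 0.308, 0.2896]
tcp_rot: [3.141, -0.002, 0.042]
force: [4.9, -0.6, -1.2]
grip_width: 0.0335
```

```bash
python3 go.py .555 .3085 .283 0; python3 - <<'E'
from h import *
p,d=imaging.get_image("side"); crop(p,210,330,70,180,5,"pics/s13.png")
E
```

```text
t 15.0333 pos [0.5635 0.308  0.2896] yaw -0.08 tilt [ 0.027 -0.    -1.   ] shift [-0.087 -0.005  0.064] turn -0.0002 w 0.0335 F [ 4.9 -0.6 -1.2] q [-1.35  0.59  1.13  1.49 -0.53  1.37 -1.76]
```

View pics/s13.png

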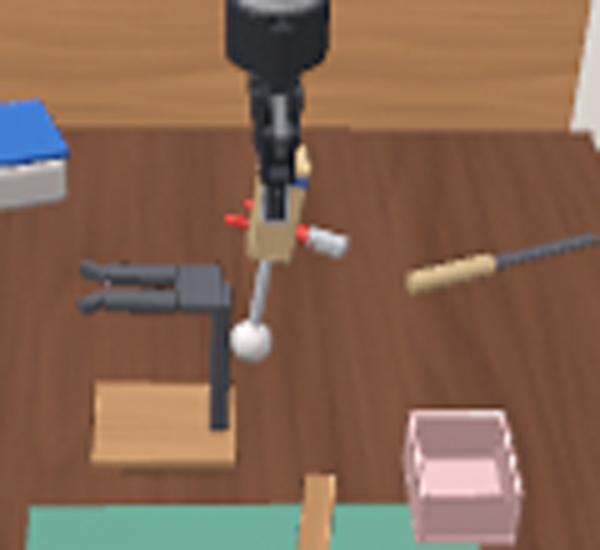

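```bash
cat > tilt.py <<'E'
import sys; from h import *
# side crop (k5, x0 210,y0 70) pixels of points on punch axis, cast on plane y=Y
Y=float(sys.argv[1]); a=list(map(float,sys.argv[2:])); Q=[]
for i in range(0,len(a),2):
    o,d=ray("side",210+(a[i]+.5)/5-.5,70+(a[i+1]+.5)/5-.5);P=o+d*(Y-o[1])/d[1];Q.append(P)
print(np.round(Q,4)); 
v=Q[0]-Q[-1];print("tilt",np.degrees(np.arctan2(v[0],v[2])))
E
python3 tilt.py .308 265 262 250 341; python3 tilt.py .308 274 235 250 341
```

```text
[[0.5633 0.308  0.1717]
 [0.554  0.308  0.0969]]
tilt 7.041711888325831
[[0.5693 0.308  0.1961]
 [0.554  0.308  0.0969]]
tilt 8.763108384279594
```

Emit:
send_rows:
  series:
    - [[-0.06,0,0],0,1]
    - [[-0.12,0,0],0,1]
    - [[-0.17,0,0],0,1]
    - [[-0.17,0,0],0,1]

```text
time: 15.42
tool_pos: [0.5464, 0.308, 0.2891]
tcp_rot: [3.141, -0.002, 0.041]
force: [4.7, -1.5, -0.5]
grip_width: 0.0334
```

```bash
python3 go.py .555 .3085 .283 0; python3 - <<'E'
from h import *
p,d=imaging.get_image("side"); crop(p,210,330,70,180,5,"pics/s14.png")
E
```

```text
t 15.4167 pos [0.5464 0.308  0.2891] yaw -0.06 tilt [ 0.026 -0.    -1.   ] shift [ 0.085 -0.005  0.063] turn -0.0002 w 0.0334 F [ 4.7 -1.5 -0.5] q [-1.4   0.56  1.16  1.54 -0.51  1.36 -1.78]
```

View pics/s14.png

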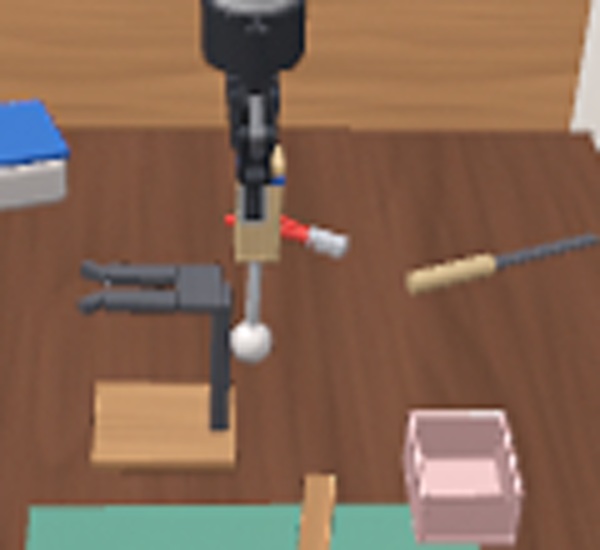

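Emit:
send_rows:
  series:
    - [[-0.04,0,0],0,1]
    - [[-0.08,0,0],0,1]
    - [[-0.08,0,0],0,1]

```text
time: 15.72
tool_pos: [0.5381, 0.308, 0.2887]
tcp_rot: [3.141, -0.001, 0.04]
force: [3.7, -1.3, 0.2]
grip_width: 0.0331
```

Emit:
send_rows:
  series:
    - [[0.3,0,0],0,1]
    - [[0.3,0,0],0,1]
    - [[0.3,0,-0.3],0,1]
    - [[0.3,0,-0.6],0,1]
    - [[0.3,0,-1],0,1]
    - [[0.3,0,-1],0,1]

```text
time: 16.22
tool_pos: [0.5662, 0.3078, 0.3958]
tcp_rot: [-3.138, 0.001, -0.047]
force: [0.7, 0.0, -1.8]
grip_width: 0.0336
```

```bash
python3 go.py .484 .3085 .3716 0; python3 - <<'E'
from h import *
p,d=imaging.get_image("side"); crop(p,210,330,40,150,5,"pics/s15.png")
p,d=imaging.get_image("top"); crop(p,120,230,110,220,5,"pics/t15.png")
E
```

```text
t 16.2167 pos [0.5662 0.3078 0.3958] yaw -0.05 tilt [ 0.03   0.003 -1.   ] shift [-0.829 -0.005  0.217] turn -0.0001 w 0.0336 F [ 0.7  0.  -1.8] q [-1.33  0.54  1.17  1.32 -0.49  1.56 -1.8 ]
```

View pics/s15.png

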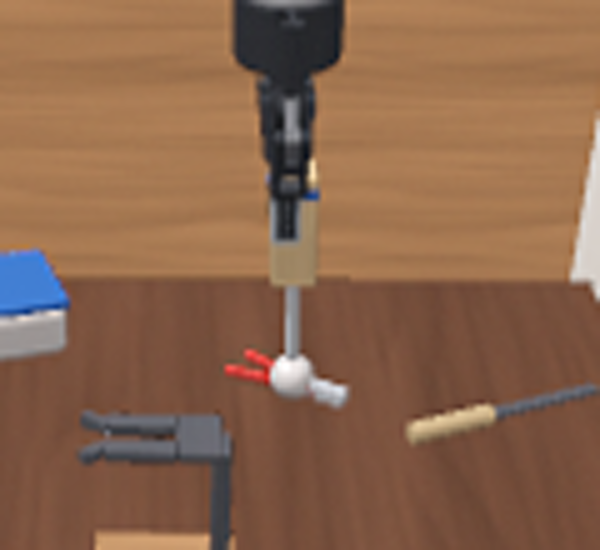

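View pics/t15.png

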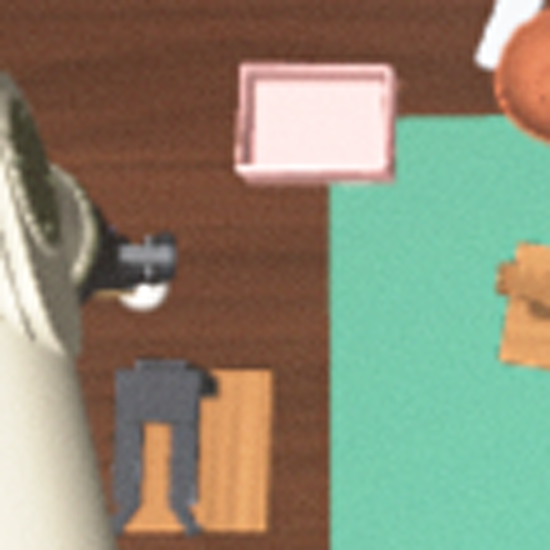

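```bash
sed -i 's/,70+(a/,Y0+(a/; s/^Y=float/Y0=40\nY=float/' tilt.py; python3 tilt.py .3078 293 287 293 330 291 376; python3 - <<'E'
from h import *
print(robot.observe()["tool_pos"])
E
```

```text
[[0.5799 0.3078 0.2802]
 [0.5817 0.3078 0.2442]
 [0.5823 0.3078 0.2042]]
tilt -1.7990692612211558
[0.56532505 0.3081266  0.39005165]
```

```bash
python3 - <<'E'
from h import *
u,v=120+(146+.5)/5-.5,110+(288+.5)/5-.5
for z in(.195,.2): print(onz("top",u,v,z))
p,d=imaging.get_image("top"); crop(p,130,180,140,190,10,"pics/t16.png")
p,d=imaging.get_image("side"); crop(p,240,300,65,130,8,"pics/s16.png");print(robot.observe()["tool_pos"])
E
```

```text
[0.57625881 0.30667508 0.195     ]
[0.57557241 0.30560966 0.2       ]
[0.56481144 0.30828965 0.38793009]
```

View pics/t16.png

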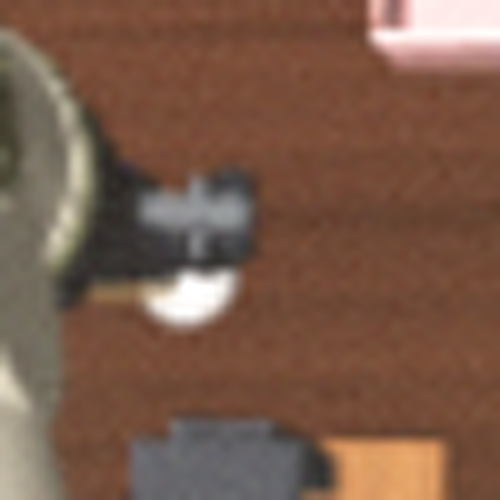

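View pics/s16.png

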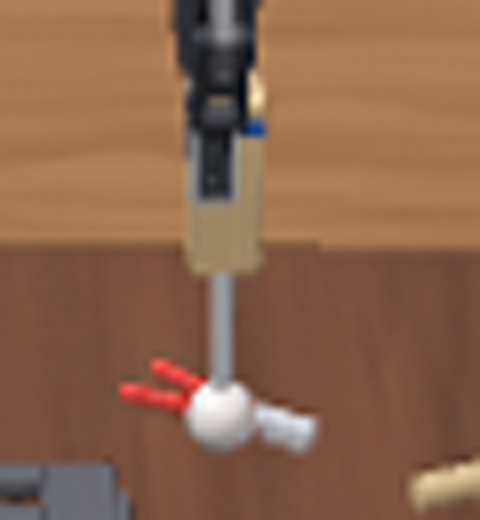

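```bash
python3 - <<'E'
from h import *
ut=(148.35,166.75);us=(240+221.5/8-.5,65+416.5/8-.5)
print("top",onz("top",*ut,.195),"tri",two(us,ut))
for a,Y in(((224,270),.291),((221,416),.308),((214,200),.285),((226,200),.291)):
    o,d=ray("side",240+(a[0]+.5)/8-.5,65+(a[1]+.5)/8-.5);print(a,o+d*(Y-o[1])/d[1])
print(robot.observe()["tool_pos"])
E
```

```text
top [0.57779539 0.30818024 0.195     ] tri (array([0.57896206, 0.30794789, 0.19615312]), np.float64(0.0026275554530767156))
(224, 270) [0.57611884 0.291      0.28386961]
(221, 416) [0.58027134 0.308      0.19628288]
(214, 200) [0.56922567 0.285      0.32193137]
(226, 200) [0.57525497 0.291      0.31888513]
[0.56481144 0.30828965 0.38793009]
```

Emit:
send_rows:
  series:
    - [[-0.2,0,-0.12],0,1]
    - [[-0.5,0,-0.12],0,1]
    - [[-0.8,0,-0.12],0,1]
    - [[-0.95,0,-0.12],0,1]
    - [[-0.95,0,-0.12],0,1]
    - [[-0.95,0,-0.12],0,1]

```text
time: 16.92
tool_pos: [0.4681, 0.3092, 0.3967]
tcp_rot: [3.141, 0.004, 0.031]
force: [0.7, 0.6, -1.9]
grip_width: 0.0331
```

Emit:
send_rows:
  series:
    - [[-0.3,0,0],0,1]
    - [[-0.6,0,0],0,1]
    - [[-0.9,0,0],0,1]
    - [[-0.9,0,0],0,1]
    - [[-0.9,0,0],0,1]

```text
time: 17.33
tool_pos: [0.3754, 0.3091, 0.3953]
tcp_rot: [-3.136, -0.009, -0.025]
force: [1.0, -0.7, -1.5]
grip_width: 0.0333
```

```bash
python3 go.py .380 .3085 .275 -1; python3 - <<'E'
from h import *
p,d=imaging.get_image("side"); crop(p,190,290,50,170,5,"pics/s17.png")
E
```

```text
t 17.3333 pos [0.3754 0.3091 0.3953] yaw 0.33 tilt [ 0.016  0.006 -1.   ] shift [0.027 0.013 1.203] turn 0.0037 w 0.0333 F [ 1.  -0.7 -1.5] q [-2.04 -0.2   1.13  1.72  0.19  1.5  -2.49]
```

View pics/s17.png

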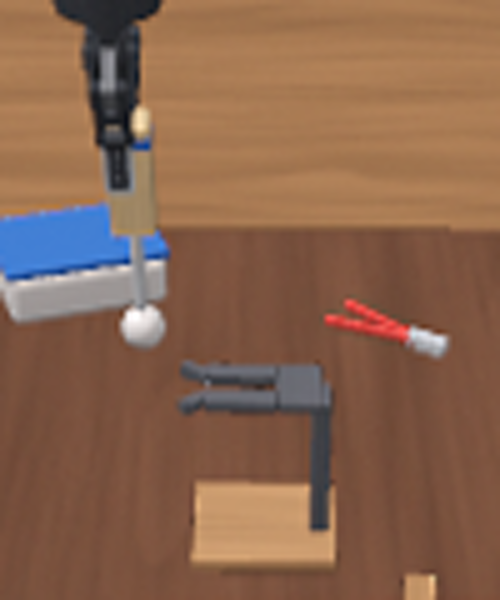

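Emit:
send_rows:
  series:
    - [[0,0,0.2],-0.01,1]
    - [[0,0,0.4],-0.02,1]
    - [[0,0,0.6],-0.022,1]
    - [[0,0,0.6],-0.022,1]
    - [[0,0,0.6],-0.022,1]

```text
time: 17.8
tool_pos: [0.3785, 0.3085, 0.3351]
tcp_rot: [3.134, 0.222, 0.027]
force: [0.8, -0.3, -1.4]
grip_width: 0.0338
```

```bash
python3 go.py .380 .3085 .275 7
```

```text
t 17.8 pos [0.3785 0.3085 0.3351] yaw 8.1 tilt [ 0.017  0.001 -1.   ] shift [0.005 0.002 0.601] turn 0.0031 w 0.0338 F [ 0.8 -0.3 -1.4] q [-2.09 -0.16  1.23  1.82  0.17  1.37 -2.33]
```

Emit:
send_rows:
  series:
    - [[0,0,0.2],0,1]
    - [[0,0,0.4],0,1]
    - [[0,0,0.6],0,1]
    - [[0,0,0.6],0,1]
    - [[0,0,0.6],0,1]

```text
time: 18.22
tool_pos: [0.3803, 0.3082, 0.2759]
tcp_rot: [3.13, 0.218, 0.029]
force: [-0.1, -0.3, -1.1]
grip_width: 0.0332
```

```bash
python3 go.py .474 .3085 .275 0;  python3 - <<'E'
from h import *
p,d=imaging.get_image("side"); crop(p,190,290,50,170,5,"pics/s18.png")
p,d=imaging.get_image("top"); crop(p,130,190,165,235,8,"pics/t18.png")
E
```

```text
t 18.2167 pos [0.3803 0.3082 0.2759] yaw 7.97 tilt [ 0.019 -0.002 -1.   ] shift [0.928 0.127 0.027] turn 0.0221 w 0.0332 F [-0.1 -0.3 -1.1] q [-2.05  0.01  1.31  1.9   0.01  1.22 -2.18]
```

View pics/s18.png

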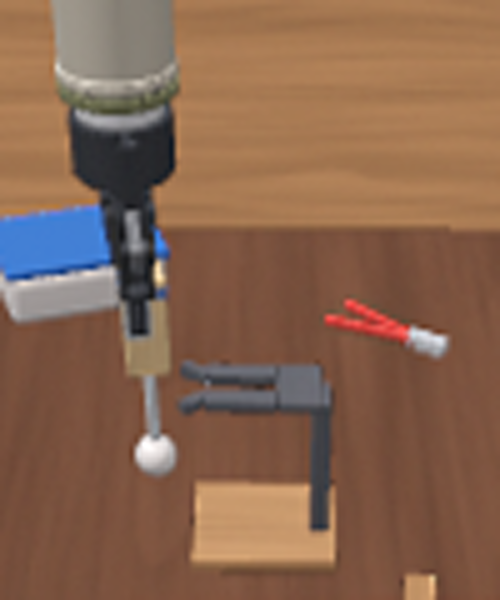

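View pics/t18.png

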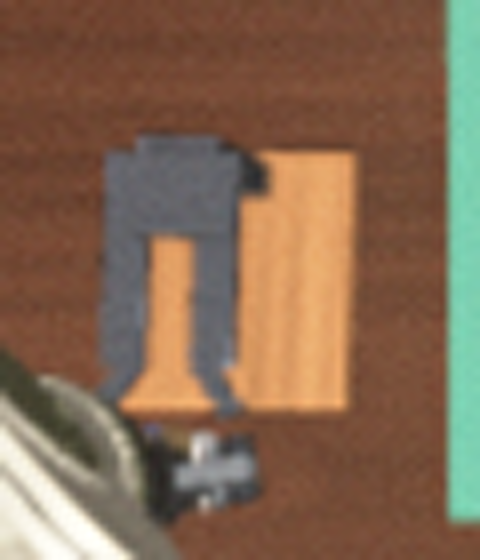

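```bash
python3 - <<'E'
from h import *
u,v=190+155.5/5-.5,50+455.5/5-.5
for z in(.08,.084,.088): print(z,onz("side",u,v,z))
print(robot.observe()["tool_pos"])
E
```

```text
0.08 [0.39366631 0.31359066 0.08      ]
0.084 [0.39397677 0.30783064 0.084     ]
0.088 [0.39428723 0.30207063 0.088     ]
[0.38047719 0.30882746 0.27682674]
```

Emit:
send_rows:
  series:
    - [[0.15,0.02,0],0,1]
    - [[0.3,0.04,0],0.005,1]
    - [[0.45,0.062,0],0.01,1]
    - [[0.6,0.082,0],0.016,1]
    - [[0.7,0.096,0],0.022,1]
    - [[0.8,0.11,0],0.022,1]
    - [[0.88,0.12,0],0.022,1]
    - [[0.88,0.12,0],0.022,1]
    - [[0.88,0.12,0],0.022,1]

```text
time: 19.07
tool_pos: [0.4696, 0.3094, 0.2797]
tcp_rot: [-3.139, -0.003, -0.03]
force: [-0.1, 0.7, -1.8]
grip_width: 0.0332
```

```bash
python3 go.py .474 .3085 .275 0;  python3 - <<'E'
from h import *
p,d=imaging.get_image("side"); crop(p,200,290,65,170,6,"pics/s19.png")
p,d=imaging.get_image("top"); crop(p,130,190,165,235,8,"pics/t19.png")
E
```

```text
t 19.0667 pos [0.4696 0.3094 0.2797] yaw 0.1 tilt [ 0.019  0.003 -1.   ] shift [0.043 0.01  0.048] turn 0.0003 w 0.0332 F [-0.1  0.7 -1.8] q [-1.63  0.37  1.19  1.72 -0.35  1.27 -1.93]
```

View pics/s19.png

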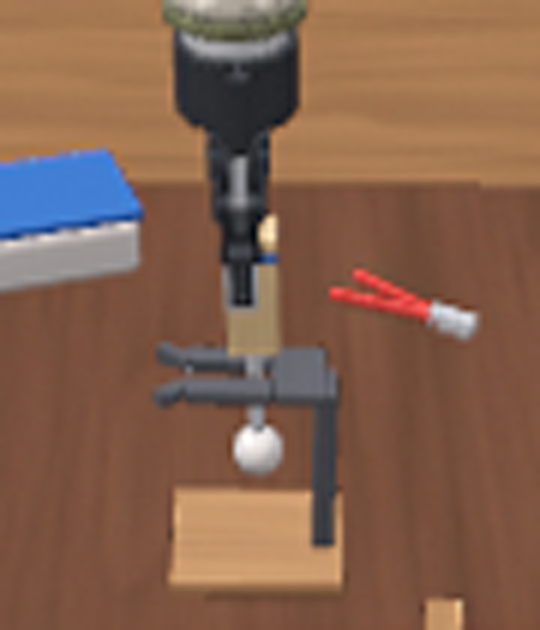

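View pics/t19.png

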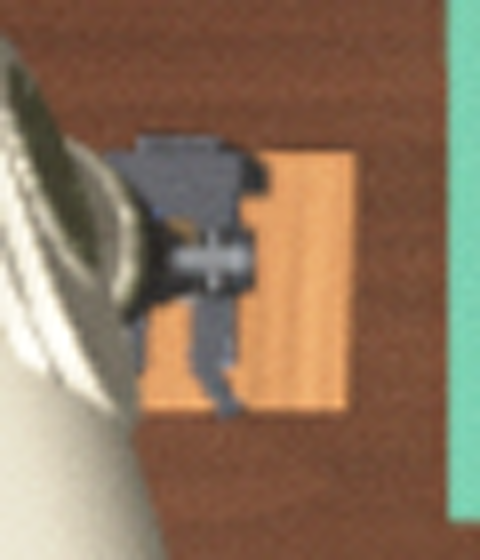

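Emit:
send_rows:
  series:
    - [[0.01,0,0.05],0,1]
    - [[0.01,0,0.1],0,1]
    - [[0.01,0,0.15],0,1]
    - [[0.01,0,0.18],0,1]
    - [[0.01,0,0.18],0,1]
    - [[0.01,0,0.18],0,1]

```text
time: 19.67
tool_pos: [0.4701, 0.3096, 0.261]
tcp_rot: [-3.139, -0.004, -0.029]
force: [0.4, 0.0, -2.1]
grip_width: 0.0332
```

Emit:
send_rows:
  series:
    - [[0,0,0.01],0,1]
    - [[0,0,0.02],0,1]
    - [[0,0,0.03],0,1]
    - [[0,0,0.03],0,1]

```text
time: 20.0
tool_pos: [0.4706, 0.3095, 0.2598]
tcp_rot: [-3.138, -0.003, -0.029]
force: [-7.1, -3.4, 19.4]
grip_width: 0.0332
```

```bash
python3 go.py .474 .3085 .257 0;  python3 - <<'E'
from h import *
p,d=imaging.get_image("side"); crop(p,200,290,65,170,6,"pics/s20.png")
E
```

```text
t 20.0 pos [0.4706 0.3095 0.2598] yaw 0.12 tilt [ 0.018  0.003 -1.   ] shift [0.033 0.01  0.029] turn 0.0003 w 0.0332 F [-7.1 -3.4 19.4] q [-1.6   0.39  1.17  1.74 -0.38  1.24 -1.91]
```

View pics/s20.png

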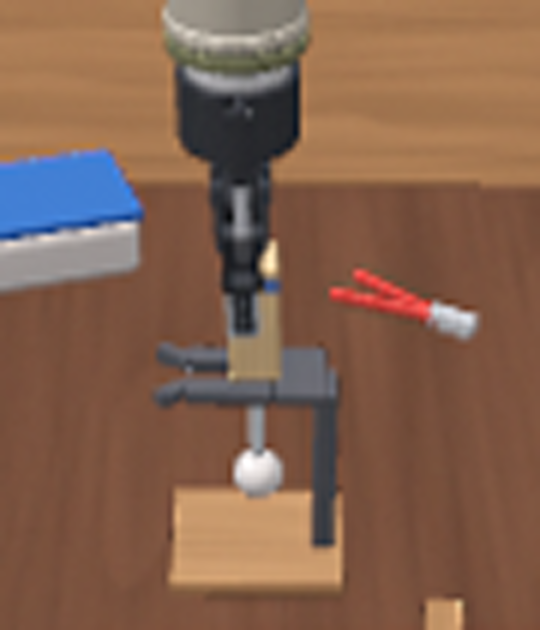

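```bash
python3 - <<'E'
from h import *
def c(a,Y):
    o,d=ray("side",200+(a[0]+.5)/6-.5,65+(a[1]+.5)/6-.5);return np.round(o+d*(Y-o[1])/d[1],4)
print("shaft",c((257,415),.309),c((257,440),.309),"ball",c((258,471),.309))
print("handle near-bottom corners",c((229,378),.2925),c((279,379),.2925))
print("fork front-right corner / crossbar start",c((272,397),.2805),c((330,403),.2805), "tips",c((158,400),.2805))
E
```

```text
shaft [0.4835 0.309  0.1162] [0.4836 0.309  0.096 ] ball [0.4843 0.309  0.0703]
handle near-bottom corners [0.4647 0.2925 0.1562] [0.4976 0.2925 0.1553]
fork front-right corner / crossbar start [0.4928 0.2805 0.1492] [0.531  0.2805 0.1444] tips [0.418  0.2805 0.1472]
```

Emit:
send_rows:
  series:
    - [[0,0,-0.02],0,1]
    - [[0.025,0,-0.03],0,1]
    - [[0.025,0,-0.03],0,1]
    - [[0.025,0,-0.01],0,1]
    - [[0.025,0,-0.01],0,1]

```text
time: 20.47
tool_pos: [0.4729, 0.3094, 0.2602]
tcp_rot: [-3.139, -0.003, -0.028]
force: [0.3, 0.5, -2.0]
grip_width: 0.0332
```

```bash
python3 go.py .474 .3085 .257 0;  python3 - <<'E'
from h import *
p,d=imaging.get_image("side"); crop(p,200,290,65,170,6,"pics/s21.png")
E
```

```text
t 20.4667 pos [0.4729 0.3094 0.2602] yaw 0.12 tilt [ 0.018  0.003 -1.   ] shift [0.01  0.009 0.032] turn 0.0003 w 0.0332 F [ 0.3  0.5 -2. ] q [-1.59  0.4   1.17  1.74 -0.38  1.24 -1.91]
```

View pics/s21.png

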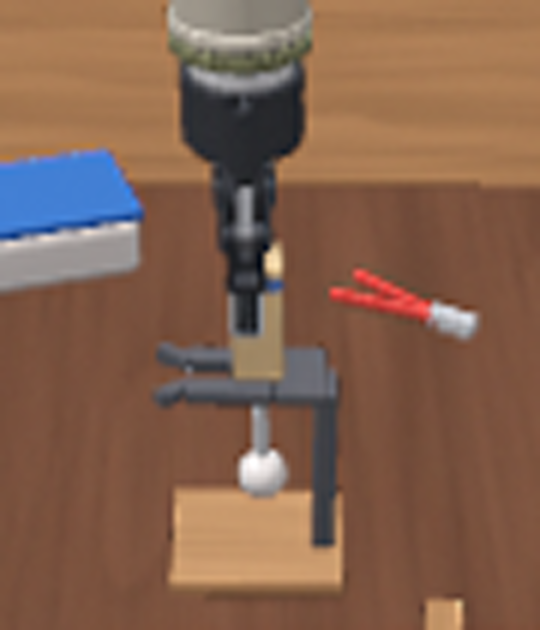

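Emit:
send_rows:
  series:
    - [[0,0,0],0,0.1]
    - [[0,0,0],0,0]
    - [[0,0,0],0,-0.2]
    - [[0,0,0],0,-0.4]
    - [[0,0,0],0,-0.4]
    - [[0,0,0],0,-0.4]
    - [[0,0,0],0,-0.4]

```text
time: 21.1
tool_pos: [0.4729, 0.3094, 0.2604]
tcp_rot: [-3.139, -0.003, -0.028]
force: [-0.2, 0.0, 0.4]
grip_width: 0.0591
```

```bash
python3 go.py .474 .3085 .257 0;  python3 - <<'E'
from h import *
p,d=imaging.get_image("side"); crop(p,200,290,65,170,6,"pics/s22.png")
E
```

```text
t 21.1 pos [0.4729 0.3094 0.2604] yaw 0.13 tilt [ 0.018  0.003 -1.   ] shift [0.01  0.009 0.034] turn 0.0003 w 0.0591 F [-0.2  0.   0.4] q [-1.59  0.4   1.17  1.74 -0.38  1.24 -1.91]
```

View pics/s22.png

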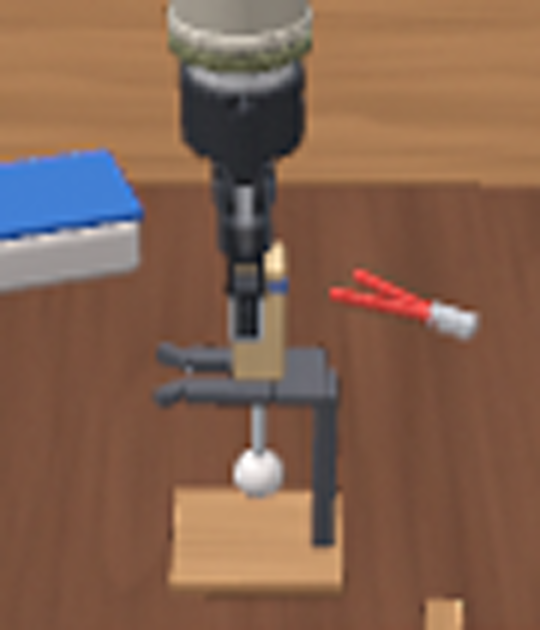

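Emit:
send_rows:
  series:
    - [[0,0,-0.2],0,-0.4]
    - [[0,0,-0.5],0,-0.4]
    - [[0,0,-0.9],0,-0.4]
    - [[0,0,-1],0,-0.4]
    - [[0,0,-1],0,-0.4]

```text
time: 21.57
tool_pos: [0.4723, 0.3094, 0.3634]
tcp_rot: [-3.135, -0.003, -0.033]
force: [0.3, -0.2, -0.5]
grip_width: 0.0601
```

Emit:
send_rows:
  series:
    - [[-0.6,-0.9,-0.3],0,-0.4]
    - [[-0.6,-0.9,-0.3],0,-0.4]
    - [[-0.6,-0.9,-0.3],0,-0.4]
    - [[-0.6,-0.9,-0.3],0,-0.4]
    - [[-0.6,-0.9,-0.3],0,-0.4]

```text
time: 21.98
tool_pos: [0.4101, 0.4008, 0.3918]
tcp_rot: [-3.136, -0.01, -0.033]
force: [-0.2, -0.0, -0.4]
grip_width: 0.0598
```

```bash
python3 go.py .474 .3085 .257 0;  python3 - <<'E'
from h import *
p,d=imaging.get_image("side"); crop(p,200,290,65,170,6,"pics/s23.png");cv2.imwrite("pics/s23f.png",p[:,:,::-1])
p,d=imaging.get_image("top"); crop(p,130,190,165,235,8,"pics/t23.png");cv2.imwrite("pics/t23f.png",p[:,:,::-1])
a=np.load("pics/top0_p.npy").astype(int);m=(np.abs(a-p.astype(int)).sum(2)>120)
for n,(x0,x1,y0,y1) in dict(bowl=(215,250,108,140),cup=(260,283,115,140),box=(163,203,118,150),jar=(300,320,127,148)).items(): print(n,m[y0:y1,x0:x1].sum())
E
```

```text
t 21.9833 pos [0.4101 0.4008 0.3918] yaw 0.35 tilt [ 0.021  0.005 -1.   ] shift [0.605 0.934 1.356] turn 0.001 w 0.0598 F [-0.2 -0.  -0.4] q [-1.82  0.33  1.23  1.52 -0.3   1.49 -2.16]
bowl 0
cup 0
box 0
jar 0
```

View pics/s23.png

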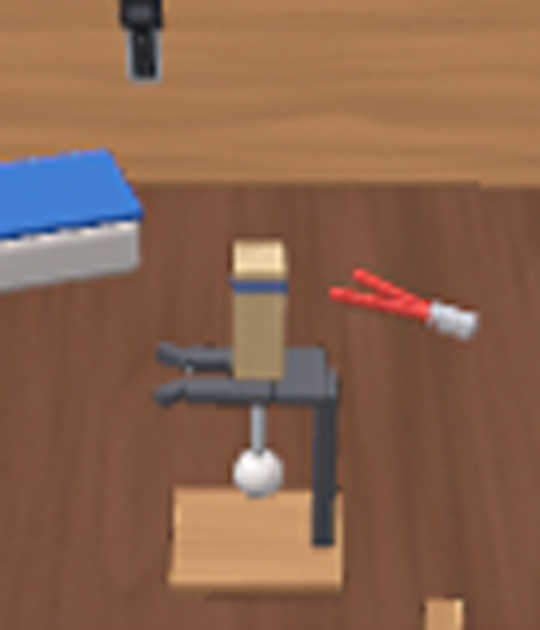

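View pics/t23.png

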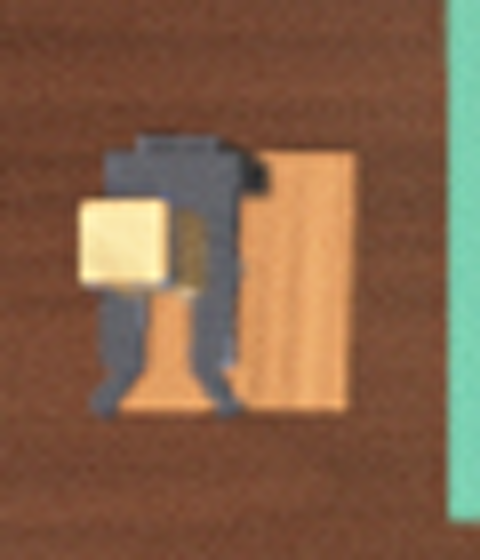

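```bash
python3 - <<'E'
from h import *
f=lambda n,k,x0,y0,a:(x0+(a[0]+.5)/k-.5,y0+(a[1]+.5)/k-.5)
print("end face top-cam",onz("top",*f("top",8,130,165,(123,241)),.235),"seat top-cam ~",(.481,.309))
def c(a,Y):
    o,d=ray("side",200+(a[0]+.5)/6-.5,65+(a[1]+.5)/6-.5);return np.round(o+d*(Y-o[1])/d[1],4)
print("side: end",onz("side",*f("side",6,200,65,(260,258)),.235),"ball",c((258,471),.309),"shaft",c((258,415),.309),"seat side-cam .484-.485")
us=f("s",6,200,65,(258,471));print("shoulder near edge",c((233,378),.292),c((285,378),.292))
E
```

```text
end face top-cam [0.48129341 0.3103167  0.235     ] seat top-cam ~ (0.481, 0.309)
side: end [0.48515128 0.30924692 0.235     ] ball [0.4843 0.309  0.0703] shaft [0.4842 0.309  0.1162] seat side-cam .484-.485
shoulder near edge [0.4673 0.292  0.1565] [0.5016 0.292  0.1564]
```

The end face sits over the seat to within about 1 mm in both views, and the end, shaft and ball line up vertically to within about 1 mm. The gripper is clear and the bystanders haven't moved, so I'm handing in.

```bash
python3 -c "
from cell import robot
print(robot.job_done())"
```

```text
the job is handed in; nothing more can be done
None
```

The punch hangs upright in the forked hanger and is released; I handed the job in at about 22 s of the 56 s allowed.

**What I did**
- **Rest:** I took the punch from the tray and turned it in the grip by pressing the handle on the top of the plank. I laid it in the sloping rest and let go. The ball measured within about 3 mm of its home, which is about the camera accuracy.
- **Hanger:** I took it again about 62 mm up the handle and turned it upright by pushing the ball against the back of the hanger's post. I then slid the shaft into the slot, lowered it and released it.

**Last checks**
- In both views the handle's end is within about 1 mm of the seat. End, shaft and ball line up vertically to within about 1 mm.
- The handle rests on the fork and the gripper is clear.
- The bowl, cup, box and jar show no change in the top view.
- The highest force I read was 24 N.

**What disagreed**
- The two cameras differ by about 3–4 mm in x, so I used the middle of the two.
- The punch slipped several millimetres in the grip while being turned. I corrected for this before the final placing.
- The side view puts the handle's lower edge about 6 mm above the fork's 150 mm top, and the same camera read about 4–5 mm high elsewhere.

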